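# Stack a sectional valve in its assembly cradle and wedge it tight

### The arm

A 6-joint arm with a two-finger parallel gripper is mounted at the origin on the work surface. World frame = base frame: x ahead of the robot, y to its left, z up, the work surface at z = 0. Lengths are in m, angles in rad, forces in N, time in s.
With the tool pointing down it reaches from about 0.35 to 1 m from the base axis. Payload 7.1 kg.
Tool frame: the origin (TCP) lies at the very end of the fingers, on their centre line; the grasp point (between the pads) lies 19 mm behind it; z points along the fingers, y is the direction in which the jaws open and shut (so a half turn about z gives the same grasp; the last joint's range is limited). The gripper opens to 85 mm and grips with 20 to 120 N. Pads are 22 mm wide; open, the fingers measure 114 mm over their backs; the gripper's body (76 mm by 85 mm) begins 54 mm behind the grasp point. The pads swing forward as they close: fully open they stand 13 mm farther back than shut.
Start: joints at [-1.147, 0.423, 1.63, -0, 1.089, -0.019], TCP at [0.268, -0.565, 0.207] pointing down, gripper open.
Joint ranges: [-3, 3], [-0.9, 2.11], [0.09, 2.58], [-1.31, 4.45], [0.11, 2.69], [-2.54, 2.54]. Speed limits (rad/s): [2.39, 2.39, 3.01, 3.14, 3.14, 3.14].

### API

Orientations are given as a rotation vector (axis times angle).
In Python, from cell import ctrl, optics, recognise gives the robot as it stands. The module is installed in compiled form; this text tells all that it offers.
- The arm moves only by the tool jog_arm, never from a script. Its argument "plan" is a list of rows, each an object of numbers: "tx", "ty", "tz": the shift along the tool's x, y, z in mm; "rx", "ry", "rz": the turn, a rotation vector about the tool's x, y, z in rad; "jaw": the finger opening in mm, from 0 to 85.4. In form: [{"tx": .., "ty": .., "tz": .., "rx": .., "ry": .., "rz": .., "jaw": ..}, ...]. A call has 1 to 10 rows; each row is the pose to reach, as a shift and turn from the pose commanded when the call began, along the tool's axes at that moment; what a row does not reach only later rows make up. A row lasts 1/8 s, in which the tool goes at most 62.5 mm and 10.7 degrees, less where a joint would pass 70% of its speed; a pose out of reach is approached as far as the arm can. A call with a gripper value outside its range is refused whole. The fingers move at their own pace and stop on an object; "squeeze" is the grip in N (left out, the last holds). Time passes only in rows, so rows that repeat a pose let the fingers close. It gives the time, the measured TCP pose, the force and the opening at its end, in the units of the state.
- ctrl.sense(): the state, without advancing time (a new reading comes with each control period).
- optics.get_image(name): name is "side" or "top" or "wrist"; returns (picture, depth): 384x512x3 uint8, red, green, blue; 384x512 float32, m along the optical axis (not along the pixel's ray), 0 where there is no reading.
- optics.camera_info(name): a dict with "fov_y" (degrees; the focal length in pixels is half the picture's height over the tangent of half this angle, whatever the lens; pixels are square), "cx", "cy" (the principal point, pixels), "extrinsics" (4x4, takes a point from camera to world coordinates). Camera axes: x right, y down, z forward; pixel columns grow to the right and rows downward; lengths in m; the calibration is good to about 2 mm. The wrist camera is an equidistant fisheye: a pixel r from the principal point sees the ray r / f radians off the axis. A picture is of the moment at which its call begins: read the wrist's pose just before it. camera_info takes no time and is no camera call; for the wrist camera it gives the pose at the moment of the call.
- ctrl.finish_job(): hands the job in, once; it reports no verdict.
Trained networks look in the newest picture that a camera, given by its name, has taken for a name from the list of things; names that differ only in an ending like _2 or _b are one class to them, and where a whole thing is asked for, a point or a joint stands for the part that bears it (a point fixed in the world has none). Each returns a list of dicts, best first, with "conf" (0 to 1); they miss things now and then, are a little off and sometimes report something else, mostly with a low value. They report only what shows in the picture. A call takes as long as a camera call.
- recognise(camera, label): "extent" ([left, top, right, bottom] in pixels, round what is visible of it).
The state is a dict: "time_s": time; "joint_positions": joint angles; "qvel": joint speeds; "joint_torque": joint torques, N m; "eef_pos": TCP position; "tcp_rot": TCP orientation; "contact_force": force on the tool from outside, world axes, zero at the start; "ft_torque": the same for the moment, N m; "opening": finger opening in m.
Only numpy, scipy, OpenCV 4.12 (cv2) and the standard library are available. Lean on these libraries where they do the work, as an engineer would, in place of code of your own. Each camera call takes 0.05 s, during which the arm holds its last target.

### The job

Build up the hydraulic valve in the blue and steel assembly cradle, ready for its tie rods: stand the inlet section (red plug) against the fixed end stop, then the work section with the yellow plugs against the inlet section, then the black end cover against the work section, in that order, each upright, square to the cradle and backed up to its rear fence. Then drive the wooden wedge, thin end first, into the gap left between the end cover and the slanted stop, in from the open front towards the fence side and flat on the base, until the sections are clamped together without gaps and the wedge stays jammed. Leave the section with the green plugs, the tub and the tape roll where they are, and let go of everything.

Things in the scene. Friction and masses are not known exactly. Their poses are not given: they have to be found in the camera images.
- cradle: Fixed cradle. Origin on the bench, mm: base plate x -60..56, y -101..121, top z 12, with a tongue to x -91 at y -101..-19. End stop: 62 high plate, face at y 85. Rear fence: bar 16 high, face at x 34, y -20..85. Slanted stop: 42 high block with two screws (to 49), face y -55 at its front (x -19) to -44 at its rear (x 35). Open front is -x, to the robot; y is the stack line.
- inlet: Loose inlet section: light grey block, 60 deep (x) x 44 thick (y) x 62 high, 0.42 kg; on top a 28 mm red plug and an 18 mm brass one, 10 high. Origin: centre of its underside; flat mating faces look to +y and -y; may stand either way round. Stacked tight its centre is at cradle y 63; at cradle x 0 it is 4 mm off the fence. Slides on the base at 2 to 3 N.
- work: Loose work section: light grey block, 60 deep (x) x 38 thick (y) x 62 high, 0.38 kg; on top two yellow plugs, 20 mm wide, 9 high. Origin: centre of its underside; flat mating faces look to +y and -y; may stand either way round. Stacked tight its centre is at cradle y 22; at cradle x 0 it is 4 mm off the fence. Slides on the base at 2 to 3 N.
- endcover: Loose end cover: black block, 60 deep (x) x 30 thick (y) x 62 high, 0.32 kg; on top one blue plug, 18 mm wide, 8 high. Origin: centre of its underside; flat mating faces look to +y and -y; may stand either way round. Stacked tight its centre is at cradle y -12; at cradle x 0 it is 4 mm off the fence. Slides on the base at 2 to 3 N.
- wedge: Loose wooden wedge, flat, 42 high, 0.1 kg. Origin: underside of its square butt's centre (x -18..18, y -17..17, grip here across y). Tapers from x 18 to the thin end at x 118: +y side straight at y 17, -y side slopes from y -17 to 3. Jams with its axes along the cradle's, at cradle x -68, y -44, z 12 (5 mm deeper per mm of play), by two or three 20 N pushes on its butt; friction then holds it.
- spare: Bystander: work section of another valve, grey block 60 (x) x 38 (y) x 62 high with two green plugs on top. Origin: centre of its underside. Stays where it is.
- tub: Bystander: white grease tub with blue lid, 70 mm across, 59 high. Origin: centre of its underside. Stays where it is.
- tape: Bystander: lying roll of cream tape, 74 mm across, 24 high. Origin: centre of its underside. Stays where it is.

How it is judged:
On the way, in this order (a step that is already met when the one before it is completed fails the run):
1. the inlet section stands released in the cradle next to the end stop (x of inlet in the frame of cradle between -0.012 and 0.009 m and y of inlet in the frame of cradle between 0.051 and 0.0655 m and z of inlet in the frame of cradle between 0.009 and 0.015 m and angle between inlet's own z axis and vertical below 0.06 rad and angle between the x axis of inlet and the x axis of cradle, either way round below 0.12 rad and contact force between the fingers and inlet below 0.05 N), for 0.2 s.
2. then the work section stands released next to the inlet section (x of work in the frame of cradle between -0.012 and 0.009 m and y of work in the frame of cradle between 0.01 and 0.0245 m and z of work in the frame of cradle between 0.009 and 0.015 m and angle between work's own z axis and vertical below 0.06 rad and angle between the x axis of work and the x axis of cradle, either way round below 0.12 rad and contact force between the fingers and work below 0.05 N), for 0.2 s.
3. then the end cover stands released next to the work section (x of endcover in the frame of cradle between -0.012 and 0.009 m and y of endcover in the frame of cradle between -0.024 and -0.0095 m and z of endcover in the frame of cradle between 0.009 and 0.015 m and angle between endcover's own z axis and vertical below 0.06 rad and angle between the x axis of endcover and the x axis of cradle, either way round below 0.12 rad and contact force between the fingers and endcover below 0.05 N), for 0.2 s.
4. then the wedge is driven in beside the end cover (x of wedge in the frame of cradle between -0.082 and -0.04 m and y of wedge in the frame of cradle between -0.048 and -0.0405 m and z of wedge in the frame of cradle between 0.009 and 0.015 m and angle between wedge's own z axis and vertical below 0.06 rad and angle between the x axis of wedge and the x axis of cradle, either way round below 0.06 rad and contact force between wedge and endcover above 0.8 N), for 0.2 s.
At the end, for the whole second after the job is handed in: Inlet, work section and end cover tight against the end stop in that order (within 2, 3, 4 mm), upright, square to 3 deg, within 12 mm of the fence; wedge flat and square, 14 mm short to 28 mm beyond its nominal place, still pressing on the cover with over 0.8 N; all released and at rest (all of step 4 and x of inlet in the frame of cradle between -0.008 and 0.0075 m and y of inlet in the frame of cradle between 0.061 and 0.0655 m and z of inlet in the frame of cradle between 0.009 and 0.015 m and angle between each of inlet, work, endcover's own z axis and vertical below 0.06 rad and angle between the x axis of each of inlet, work, endcover and the x axis of cradle, either way round below 0.06 rad and x of work in the frame of cradle between -0.008 and 0.0075 m and y of work in the frame of cradle between 0.019 and 0.0245 m and z of work in the frame of cradle between 0.009 and 0.015 m and x of endcover in the frame of cradle between -0.008 and 0.0075 m and y of endcover in the frame of cradle between -0.016 and -0.0095 m and z of endcover in the frame of cradle between 0.009 and 0.015 m and linear speed of each of inlet, work, endcover, wedge below 0.01 m/s); the robot touches nothing.
It fails at once if the green-plugged section, the tub or the tape roll is moved by more than 25 mm (distance of any of spare, tub, tape from where it was at the start of the episode above 0.025 m).
It also fails if it takes over 118 s, if anything falls off the work surface, if the arm or the gripper's body presses on something with over 40 N, if the wrist force passes 120 N, or if a joint passes its speed limit or range.

## Working session

There is one attempt and no reset: what is moved stays moved. The work goes in short steps, Python scripts to look and compute and a tool call to move; the robot and the scene stay as the last step left them, time stands still between calls to the robot, and variables do not carry over. Pictures are saved under pics/ and viewed, and the job is handed in when it is done.

Besides the shell and the picture viewer there is one more tool, called after ">>>" in YAML: its name, and indented under it one key for each argument. jog_arm: Moves the arm, as the interface text tells. Its arguments: {"type":"object","properties":{"plan":{"type":"array","items":{"type":"object","properties":{"tx":{"type":"number"},"ty":{"type":"number"},"tz":{"type":"number"},"rx":{"type":"number"},"ry":{"type":"number"},"rz":{"type":"number"},"jaw":{"type":"number"}}}},"squeeze":{"type":"number"}},"required":["plan"]}

```bash
mkdir -p pics; python3 - <<'E'
from cell import ctrl, optics, recognise
import cv2, numpy as np
print(ctrl.sense())
for n in ["side","top"]:
    im,d=optics.get_image(n); cv2.imwrite(f"pics/{n}0.png",im[:,:,::-1]); np.savez(f"/tmp/{n}0.npz",im=im,d=d)
    print(n,optics.camera_info(n))
E
```

```text
{'time_s': 0.0, 'joint_positions': array([-1.14699844e+00,  4.23831510e-01,  1.63068766e+00, -4.11446410e-06,
        1.08857882e+00, -1.90163579e-02]), 'qvel': array([-2.73033057e-03, -1.83101614e-04, -3.10392395e-04, -7.94345547e-04,
       -9.78681832e-05, -1.19998635e-03]), 'joint_torque': array([-9.20431194e-04, -5.57393539e+01, -2.81746835e+01, -1.18881730e-04,
        7.28553408e-03, -5.38258931e-06]), 'eef_pos': array([ 0.26757892, -0.56418803,  0.20585245]), 'tcp_rot': array([-3.06346592e+00, -6.89581202e-01,  4.80688870e-04]), 'contact_force': array([-0.25530904, -0.31285742,  0.71953092]), 'ft_torque': array([-0.03738742, -0.01885011,  0.03625272]), 'opening': 0.08526387220630703}
side {'fov_y': 53.269427909638765, 'cx': 243.93764501247668, 'cy': 195.26035495337038, 'extrinsics': array([[-0.96942304, -0.16816225,  0.17871887,  0.33186129],
       [-0.24518255,  0.69407777, -0.67686156,  0.78863091],
       [-0.01022223, -0.69998394, -0.71408543,  0.8481722 ],
       [ 0.        ,  0.        ,  0.        ,  1.        ]])}
top {'fov_y': 46.95312360590877, 'cx': 256.53396324267413, 'cy': 184.97483597824314, 'extrinsics': array([[ 1.45418070e-02, -9.75581559e-01,  2.19155555e-01,
         3.05738884e-01],
       [-9.99885984e-01, -1.50799741e-02, -7.82985558e-04,
        -2.14763136e-03],
       [ 4.06872636e-03, -2.19119182e-01, -9.75689618e-01,
         1.12340111e+00],
       [ 0.00000000e+00,  0.00000000e+00,  0.00000000e+00,
         1.00000000e+00]])}
```

View pics/side0.png

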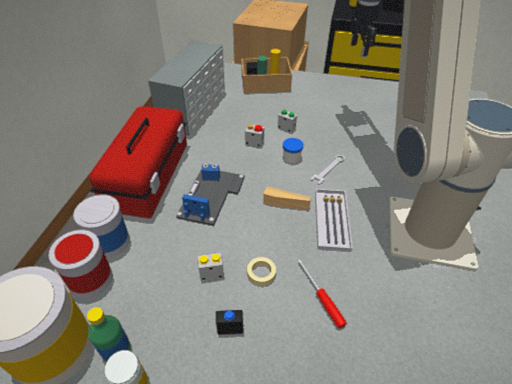

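View pics/top0.png

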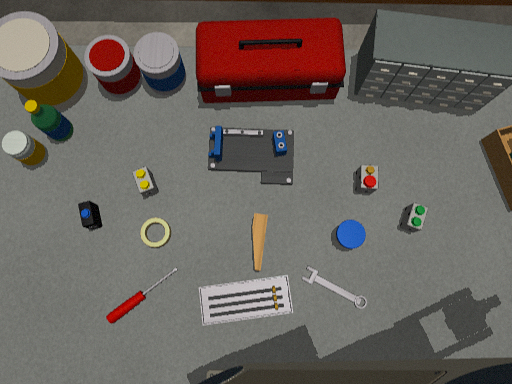

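```bash
cat > h.py <<'E'
import numpy as np, cv2
from cell import ctrl, optics, recognise
def f_of(ci,h=384): return h/2/np.tan(np.radians(ci["fov_y"])/2)
def cloud(n,d,ci):
    f=f_of(ci); v,u=np.mgrid[0:384,0:512]
    p=np.stack([(u-ci["cx"])/f*d,(v-ci["cy"])/f*d,d],-1)
    T=ci["extrinsics"]; return p@T[:3,:3].T+T[:3,3]
E
python3 - <<'E'
from h import *
for n in ["top","side"]:
    z=np.load(f"/tmp/{n}0.npz"); P=cloud(n,z["d"],optics.camera_info(n)); np.save(f"/tmp/P{n}.npy",P)
    # floor check
    m=(abs(P[...,2])<.01)&(z["d"]>0); print(n,np.median(P[m][:,2]))
    # blobs
    m=((P[...,2]>.012)&(P[...,2]<.12)&(z["d"]>0)&(P[...,0]>.3)&(P[...,0]<.72)&(abs(P[...,1])<.55)).astype(np.uint8)
    k,l,s,c=cv2.connectedComponentsWithStats(m)
    for i in range(1,k):
        if s[i,4]<40: continue
        Q=P[l==i]; zt=np.percentile(Q[:,2],95); T=Q[Q[:,2]>zt-.015]
        r=cv2.minAreaRect((T[:,:2]*1000).astype(np.float32))
        print(s[i],np.round(zt,4),len(T),np.round(r[0],1),np.round(r[1],1),round(r[2],1), np.round(np.median(z["im"][l==i],0)))
E
```

```text
top 0.001017241415425918
[ 31 106  42  35 709] 0.1176 230 [691.3 515.4] [43.6 62.3] 24.2 [16. 43. 45.]
[ 208  125   86   59 2942] 0.0733 289 [655.   19.5] [185.7  77.2] 89.3 [72. 73. 72.]
[ 27 140  21  20 196] 0.1006 40 [628.2 548.1] [ 3.8 26. ] 88.3 [74. 59.  4.]
[356 164  22  29 574] 0.0746 394 [ 570.9 -279.8] [42.5 60.5] 87.2 [152.  62.  55.]
[132 166  26  31 491] 0.0737 354 [555.5 277.9] [59.6 38.1] 22.7 [156. 148.  59.]
[ 78 200  24  29 489] 0.071 318 [469.2 409.4] [60.9 30.4] 16.9 [26. 30. 30.]
[400 202  28  30 568] 0.0727 385 [ 474.9 -393.8] [38.5 59.6] 69.8 [ 58. 126.  62.]
[252 213  16  57 608] 0.0464 607 [409.9  -5.9] [ 33.9 136. ] 83.1 [193. 147.  86.]
[140 217  31  30 429] 0.028 417 [430.1 248.2] [71.9 72.5] 31.5 [198. 195. 136.]
[335 219  31  29 685] 0.0633 673 [ 429.4 -231.2] [67.9 68.5] 26.9 [ 38.  96. 188.]
[152 267  25  19  71] 0.0192 71 [320.3 220. ] [ 6.2 69.5] 38.6 [153. 149. 150.]
[208 275  82  13 117] 0.0204 117 [315.6  12.7] [197.7  28.6] 89.4 [164. 161. 162.]
side -0.00030379092096649574
[277 110  20  21 311] 0.0699 125 [ 477.1 -389.8] [42.1 62.6] 74.2 [101. 1
[... 198 characters left out ...]
250] 0.0736 226 [660.3  25.1] [ 74.7 177.1] 1.5 [51. 86. 96.]
[214 180  25  14  93] 0.015 93 [604.5 -26.7] [75.4 55.3] 18.5 [95. 96. 97.]
[263 187  48  22 625] 0.0436 439 [411.8  -4.8] [ 38.6 135.9] 84.1 [144. 118.  78.]
[315 189  12  57  89] 0.0178 89 [317.   25.3] [221.6  33.4] 90.0 [165. 163. 168.]
[197 253  26  26 570] 0.0714 326 [557.5 280.4] [59.6 38.2] 23.3 [152. 140. 100.]
[247 257  29  27 409] 0.0258 409 [432.4 250.9] [73.1 72.4] 46.0 [233. 222. 165.]
[298 260  15  23  55] 0.0174 55 [323.3 222.5] [ 7.8 71.5] 36.5 [184. 182. 185.]
[215 310  28  24 604] 0.0693 375 [470.6 411.5] [59.7 30.6] 16.5 [38. 43. 46.]
[ 89 315  41  42 717] 0.1184 318 [693.1 523.2] [59.7 45.1] 78.6 [40. 79. 71.]
```

```bash
python3 - <<'E'
import cv2,numpy as np
a=np.load("/tmp/top0.npz")["im"][:,:,::-1]
cv2.imwrite("pics/topz1.png",cv2.resize(a[115:195,195:305],None,fx=7,fy=7,interpolation=cv2.INTER_CUBIC))
E
```

```text
(no output)
```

View pics/topz1.png

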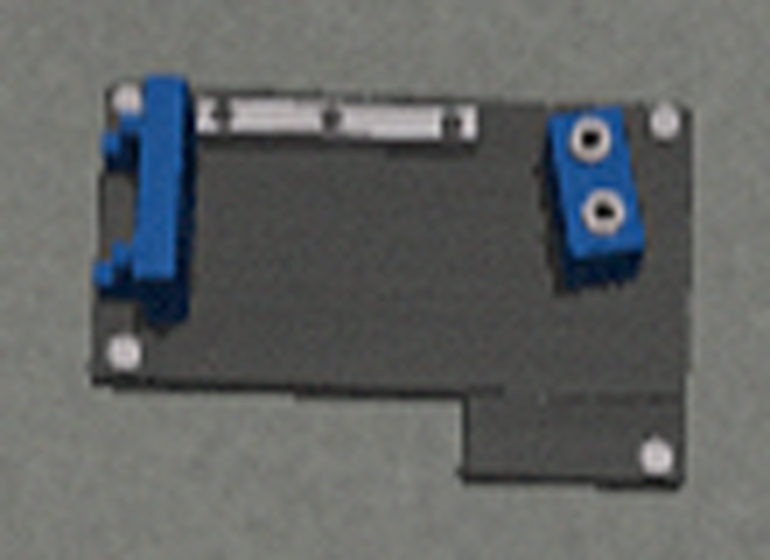

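```bash
cat >> h.py <<'E'
def pix2world(ci,u,v,zp,fish=False):
    f=f_of(ci); x=(u-ci["cx"]);y=(v-ci["cy"])
    if fish:
        r=np.hypot(x,y); th=r/f; s=np.sin(th)/max(r,1e-9); dvec=np.array([x*s,y*s,np.cos(th)])
    else: dvec=np.array([x/f,y/f,1])
    T=ci["extrinsics"]; dw=T[:3,:3]@dvec; o=T[:3,3]; return o+dw*(zp-o[2])/dw[2]
def world2pix(ci,P,fish=False):
    T=ci["extrinsics"]; q=(np.asarray(P)-T[:3,3])@T[:3,:3]; f=f_of(ci)
    if fish:
        r=np.hypot(q[...,0],q[...,1]); th=np.arctan2(r,q[...,2]); k=f*th/np.maximum(r,1e-9)
    else: k=f/q[...,2]
    return np.stack([ci["cx"]+q[...,0]*k,ci["cy"]+q[...,1]*k],-1)
def fit2d(M,W):
    M=np.array(M,float);W=np.array(W,float);a=M-M.mean(0);b=W-W.mean(0)
    t=np.arctan2((a[:,0]*b[:,1]-a[:,1]*b[:,0]).sum(),(a*b).sum()); R=np.array([[np.cos(t),-np.sin(t)],[np.sin(t),np.cos(t)]])
    o=W.mean(0)-R@M.mean(0); return o,t,(M@R.T+o-W)
E
python3 - <<'E'
from h import *
ci=optics.camera_info("top")
px=np.array([(107,90),(692,105),(683,487),(463,480),(95,380)],float)
px=(px+.5)/7-.5+[195,115]
M=[(56,121),(56,-101),(-91,-101),(-91,-19),(-60,121)]
W=[pix2world(ci,u,v,.012)[:2]*1000 for u,v in px]
o,t,r=fit2d(M,W); print(o,t,np.round(r,1))
# end stop top corners (zoom px) top rear-inner (187,78), front-inner (175,280)
for u,v,m in [(187,78,(None,85)),(175,280,(None,85))]:
    w=pix2world(ci,(u+.5)/7-.5+195,(v+.5)/7-.5+115,.062)[:2]*1000-o
    c,s=np.cos(t),np.sin(t); print(c*w[0]+s*w[1],-s*w[0]+c*w[1])
P=np.load("/tmp/Ptop.npy")[125:185,205:300].reshape(-1,3)
print(np.histogram(P[:,2],bins=np.arange(0,.09,.004)))
E
```

```text
[652.53387877   3.08030099] -0.020248315453946043 [[ 1.  -0.1]
 [-1.  -0.3]
 [ 0.5 -1.2]
 [ 0.8 -0.3]
 [-1.3  2. ]]
42.52269970427432 86.43115109649223
-33.72910516277782 86.73007379049767
(array([ 985,  216,  990, 1823,  278,   34,   87,  125,   53,   17,   19,
         15,   31,  127,   78,   53,    5,   21,  131,   45,    1,    0]), array([0.   , 0.004, 0.008, 0.012, 0.016, 0.02 , 0.024, 0.028, 0.032,
       0.036, 0.04 , 0.044, 0.048, 0.052, 0.056, 0.06 , 0.064, 0.068,
       0.072, 0.076, 0.08 , 0.084, 0.088]))
```

```bash
python3 - <<'E'
from h import *
from scipy.spatial.transform import Rotation as R
ci=optics.camera_info("wrist"); s=ctrl.sense()
Rt=R.from_rotvec(s["tcp_rot"]).as_matrix(); print(ci["fov_y"],ci["cx"],ci["cy"])
print(np.round(Rt,4)); print(np.round(Rt.T@ci["extrinsics"][:3,:3],3), Rt.T@(ci["extrinsics"][:3,3]-s["eef_pos"]))
E
```

```text
65.70646984690485 251.99823542285424 191.93053128195675
[[ 9.036e-01  4.285e-01 -6.000e-04]
 [ 4.285e-01 -9.036e-01  1.300e-03]
 [ 0.000e+00 -1.400e-03 -1.000e+00]]
[[-0.    -0.953 -0.303]
 [ 1.     0.    -0.001]
 [ 0.001 -0.303  0.953]] [ 0.07827168 -0.00085961 -0.16707235]
```

```bash
cat >> h.py <<'E'
from scipy.spatial.transform import Rotation as Rr
def go(x,y,z,phi):
    """x,y,z mm world; phi deg tool-x yaw"""
    s=ctrl.sense(); A=Rr.from_rotvec(s["tcp_rot"]).as_matrix()
    p=np.radians(phi);B=np.array([[np.cos(p),np.sin(p),0],[np.sin(p),-np.cos(p),0],[0,0,-1]])
    d=A.T@(np.array([x,y,z])-s["eef_pos"]*1000); r=Rr.from_matrix(A.T@B).as_rotvec()
    print("t",np.round(d,1),"r",np.round(r,4),"at",np.round(s["eef_pos"]*1000,1),"phi",round(np.degrees(np.arctan2(A[1,0],A[0,0])),2),"time",round(s["time_s"],2),"F",np.round(s["contact_force"],1),"open",round(s["opening"]*1000,1),"q6",round(s["joint_positions"][5],2))
E
python3 - <<'E'
from h import *
go(572,-279,207,87)
a=np.load("/tmp/top0.npz")["im"][:,:,::-1]
cv2.imwrite("pics/topz2.png",cv2.resize(a[205:280,240:280],None,fx=7,fy=7,interpolation=cv2.INTER_CUBIC))
P=np.load("/tmp/Ptop.npy");Q=P[210:275,245:275].reshape(-1,3);Q=Q[(Q[:,2]>.033)]*1000
for x0 in range(345,480,10):
    q=Q[abs(Q[:,0]-x0)<5]
    if len(q): print(x0,q[:,1].min().round(1),q[:,1].max().round(1))
E
```

```text
t [ 397.3 -127.3   -0.9] r [-1.3000e-03 -8.0000e-04 -1.0756e+00] at [ 267.6 -564.2  205.9] phi 25.37 time 0.1 F [-1.2  0.5  0.2] open 85.5 q6 -0.02
345 -14.4 -2.2
355 -16.6 0.3
365 -16.5 0.5
375 -18.8 0.7
385 -18.7 0.8
395 -21.0 3.4
405 -20.9 3.6
415 -23.1 3.7
425 -23.0 3.9
435 -25.5 6.5
445 -25.3 6.6
455 -27.7 4.4
465 -30.0 4.5
475 -30.0 2.2
```

View pics/topz2.png

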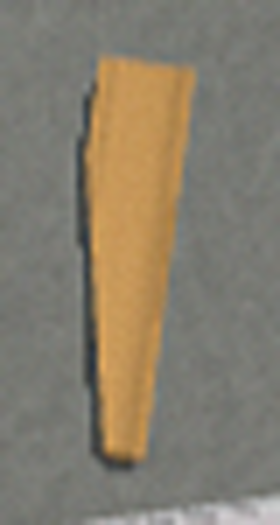

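>>> jog_arm:
  plan:
    - {"tx": 397,"ty": -127,"tz": -1,"rz": -1.076,"jaw": 85}
    - {"tx": 397,"ty": -127,"tz": -1,"rz": -1.076,"jaw": 85}
    - {"tx": 397,"ty": -127,"tz": -1,"rz": -1.076,"jaw": 85}
    - {"tx": 397,"ty": -127,"tz": -1,"rz": -1.076,"jaw": 85}
    - {"tx": 397,"ty": -127,"tz": -1,"rz": -1.076,"jaw": 85}
    - {"tx": 397,"ty": -127,"tz": -1,"rz": -1.076,"jaw": 85}
    - {"tx": 397,"ty": -127,"tz": -1,"rz": -1.076,"jaw": 85}
    - {"tx": 397,"ty": -127,"tz": -1,"rz": -1.076,"jaw": 85}
    - {"tx": 397,"ty": -127,"tz": -1,"rz": -1.076,"jaw": 85}
    - {"tx": 397,"ty": -127,"tz": -1,"rz": -1.076,"jaw": 85}

```text
$.plan[0]: bad value
```

```bash
cat >> h.py <<'E'
def wsnap(name):
    ci=optics.camera_info("wrist"); im,d=optics.get_image("wrist")
    cv2.imwrite(f"pics/{name}.png",im[:,:,::-1]); np.savez(f"/tmp/{name}.npz",im=im,d=d)
    f=f_of(ci);v,u=np.mgrid[0:384,0:512];x=u-ci["cx"];y=v-ci["cy"];r=np.maximum(np.hypot(x,y),1e-9);th=r/f
    k=np.tan(th)/r*d; p=np.stack([x*k,y*k,d],-1);T=ci["extrinsics"]; P=p@T[:3,:3].T+T[:3,3]
    P[d<=0]=np.nan
    return ci,im,P
def rects(P,zlo,zhi,box):
    m=((P[...,2]>zlo)&(P[...,2]<zhi)&(P[...,0]>box[0])&(P[...,0]<box[1])&(P[...,1]>box[2])&(P[...,1]<box[3])).astype(np.uint8)
    k,l,s,c=cv2.connectedComponentsWithStats(m)
    for i in range(1,k):
        if s[i,4]<60: continue
        Q=P[l==i]; r=cv2.minAreaRect((Q[:,:2]*1000).astype(np.float32))
        print(s[i],np.round(np.median(Q[:,2]),4),np.round(r[0],1),np.round(r[1],1),round(r[2],1))
E
python3 - <<'E'
from h import *
ci,im,P=wsnap("w1"); go(572,-279,207,87)
print(np.nanmedian(P[...,2]))
rects(P,.05,.068,(.5,.65,-.35,-.2))
E
```

```text
t [ 397.3 -127.3   -0.9] r [-1.1000e-03 -7.0000e-04 -1.0756e+00] at [ 267.6 -564.3  206. ] phi 25.37 time 0.15 F [ 0.3  0.1 -0.6] open 85.7 q6 -0.02
-9.017569882496801e-05
```

View pics/w1.png

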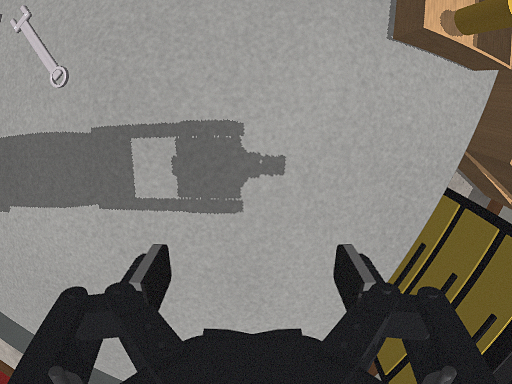

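>>> jog_arm:
  plan:
    - {"tx": 367,"ty": -127,"tz": -1,"rx": 0,"ry": 0,"rz": -1.076,"jaw": 85}
    - {"tx": 367,"ty": -127,"tz": -1,"rx": 0,"ry": 0,"rz": -1.076,"jaw": 85}
    - {"tx": 367,"ty": -127,"tz": -1,"rx": 0,"ry": 0,"rz": -1.076,"jaw": 85}
    - {"tx": 367,"ty": -127,"tz": -1,"rx": 0,"ry": 0,"rz": -1.076,"jaw": 85}
    - {"tx": 367,"ty": -127,"tz": -1,"rx": 0,"ry": 0,"rz": -1.076,"jaw": 85}
    - {"tx": 367,"ty": -127,"tz": -1,"rx": 0,"ry": 0,"rz": -1.076,"jaw": 85}
    - {"tx": 367,"ty": -127,"tz": -1,"rx": 0,"ry": 0,"rz": -1.076,"jaw": 85}
    - {"tx": 367,"ty": -127,"tz": -1,"rx": 0,"ry": 0,"rz": -1.076,"jaw": 85}
    - {"tx": 367,"ty": -127,"tz": -1,"rx": 0,"ry": 0,"rz": -1.076,"jaw": 85}
    - {"tx": 367,"ty": -127,"tz": -1,"rx": 0,"ry": 0,"rz": -1.076,"jaw": 85}

```text
time_s: 1.4
eef_pos: [0.5439, -0.294, 0.2076]
tcp_rot: [-2.281, -2.16, 0.0]
contact_force: [1.1, -0.0, -0.5]
opening: 0.0851
```

```bash
python3 - <<'E'
from h import *
ci,im,P=wsnap("w2"); go(572,-279,207,87)
rects(P,.05,.068,(.5,.65,-.35,-.2))
E
```

```text
t [16.4 27.1  0.6] r [-0.0002  0.0001 -0.0019] at [ 544.1 -293.9  207.6] phi 86.89 time 1.45 F [-0.2 -0.2  0. ] open 84.5 q6 -0.46
[ 250  138   56   42 1434] 0.0616 [ 572.4 -279.7] [44.  59.6] 86.8
```

View pics/w2.png

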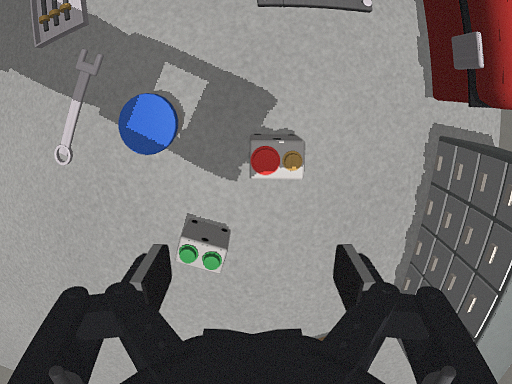

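>>> jog_arm:
  plan:
    - {"tx": 15.5,"ty": 28,"tz": 0,"rx": 0,"ry": 0,"rz": 0,"jaw": 85}
    - {"tx": 15.5,"ty": 28,"tz": 50,"rx": 0,"ry": 0,"rz": 0,"jaw": 85}
    - {"tx": 15.5,"ty": 28,"tz": 100,"rx": 0,"ry": 0,"rz": 0,"jaw": 85}
    - {"tx": 15.5,"ty": 28,"tz": 150,"rx": 0,"ry": 0,"rz": 0,"jaw": 85}
    - {"tx": 15.5,"ty": 28,"tz": 183,"rx": 0,"ry": 0,"rz": 0,"jaw": 85}
    - {"tx": 15.5,"ty": 28,"tz": 183,"rx": 0,"ry": 0,"rz": 0,"jaw": 85}
    - {"tx": 15.5,"ty": 28,"tz": 183,"rx": 0,"ry": 0,"rz": 0,"jaw": 85}

```text
time_s: 2.33
eef_pos: [0.5744, -0.2796, 0.0259]
tcp_rot: [2.278, 2.161, 0.001]
contact_force: [0.7, 0.3, 0.8]
opening: 0.0851
```

```bash
python3 - <<'E'
from h import *
go(572.4,-279.7,24,86.8)
E
```

```text
t [-0.2 -2.   1.9] r [0.0016 0.0007 0.003 ] at [ 574.4 -279.6   25.9] phi 86.97 time 2.33 F [0.7 0.3 0.8] open 85.1 q6 -0.42
```

>>> jog_arm:
  plan:
    - {"tx": 0,"ty": -2,"tz": 2,"rx": 0,"ry": 0,"rz": 0.003,"jaw": 50}
    - {"tx": 0,"ty": -2,"tz": 2,"rx": 0,"ry": 0,"rz": 0.003,"jaw": 50}
    - {"tx": 0,"ty": -2,"tz": 2,"rx": 0,"ry": 0,"rz": 0.003,"jaw": 50}
    - {"tx": 0,"ty": -2,"tz": 2,"rx": 0,"ry": 0,"rz": 0.003,"jaw": 50}
    - {"tx": 0,"ty": -2,"tz": 2,"rx": 0,"ry": 0,"rz": 0.003,"jaw": 50}
    - {"tx": 0,"ty": -2,"tz": 2,"rx": 0,"ry": 0,"rz": 0.003,"jaw": 50}
  squeeze: 50

```text
time_s: 3.08
eef_pos: [0.5722, -0.2791, 0.0245]
tcp_rot: [2.28, 2.158, 0.0]
contact_force: [-2.3, -0.2, 5.9]
opening: 0.0586
```

```bash
python3 - <<'E'
from h import *
go(620,-110,204,88.84)
E
```

```text
t [ 171.3   38.7 -179.7] r [ 0.0015  0.001  -0.0348] at [ 572.2 -279.1   24.5] phi 86.85 time 3.08 F [-2.3 -0.2  5.9] open 58.6 q6 -0.42
```

>>> jog_arm:
  plan:
    - {"tx": 0,"ty": 0,"tz": -50,"rx": 0,"ry": 0,"rz": 0,"jaw": 50}
    - {"tx": 0,"ty": 0,"tz": -110,"rx": 0,"ry": 0,"rz": 0,"jaw": 50}
    - {"tx": 50,"ty": 10,"tz": -160,"rx": 0,"ry": 0,"rz": -0.02,"jaw": 50}
    - {"tx": 100,"ty": 30,"tz": -200,"rx": 0,"ry": 0,"rz": -0.035,"jaw": 50}
    - {"tx": 150,"ty": 45,"tz": -235,"rx": 0,"ry": 0,"rz": -0.035,"jaw": 50}
    - {"tx": 200,"ty": 60,"tz": -235,"rx": 0,"ry": 0,"rz": -0.035,"jaw": 50}
    - {"tx": 253,"ty": 60,"tz": -235,"rx": 0,"ry": 0,"rz": -0.035,"jaw": 50}
    - {"tx": 253,"ty": 60,"tz": -235,"rx": 0,"ry": 0,"rz": -0.035,"jaw": 50}
    - {"tx": 253,"ty": 60,"tz": -235,"rx": 0,"ry": 0,"rz": -0.035,"jaw": 50}

```text
time_s: 4.2
eef_pos: [0.6449, -0.0293, 0.2574]
tcp_rot: [-2.242, -2.2, 0.001]
contact_force: [0.4, -1.1, -5.0]
opening: 0.0585
```

```bash
python3 - <<'E'
from h import *
ci,im,P=wsnap("w3"); go(640,-30,204,88.84)
big=cv2.resize(im[:,:,::-1],None,fx=1.5,fy=1.5); cv2.imwrite("pics/w3b.png",big)
np.save("/tmp/P3.npy",P)
for k,(lo,hi) in {"stop":(.066,.08),"slant":(.048,.0585),"fence":(.024,.033),"base":(.008,.017)}.items():
    print(k); rects(P,lo,hi,(.53,.75,-.13,.16))
E
```

```text
t [-0.1 -5.  53.5] r [-0.0006  0.0004 -0.0001] at [645.1 -30.  257.5] phi 88.84 time 4.25 F [ 0.8 -1.  -4.5] open 58.3 q6 -0.04
stop
[227  54  66  14 883] 0.0737 [656.1  97.1] [16.4 75.7] 89.6
slant
[245 170  44  19 487] 0.0533 [663.3 -54.6] [55.  23.7] 4.7
fence
[284  71  11  78 712] 0.0279 [695.   36.8] [104.6  13.3] 88.3
base
[ 195   47  105  153 9661] 0.0117 [637.   16.4] [219.8 148. ] 88.9
[243  46  33   8 238] 0.0118 [657.1 120.6] [10.8 43.3] 88.6
```

View pics/w3b.png

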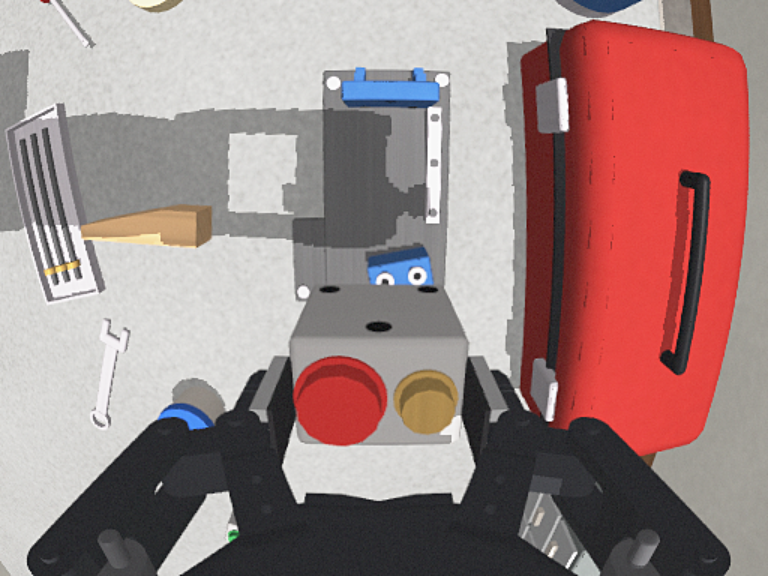

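```bash
cat >> h.py <<'E'
CR=np.array([653.7,4.6]); CT=-0.0192
def cr2w(x,y):
    c,s=np.cos(CT),np.sin(CT); return CR+np.array([c*x-s*y,s*x+c*y])
def w2cr(p):
    c,s=np.cos(CT),np.sin(CT); w=np.asarray(p)[:2]-CR; return np.array([c*w[0]+s*w[1],-s*w[0]+c*w[1]])
def gocr(x,y,z,phi=0): 
    w=cr2w(x,y); go(w[0],w[1],z,phi+np.degrees(CT))
    print("cr",w2cr(ctrl.sense()["eef_pos"]*1000).round(1))
E
python3 - <<'E'
from h import *
gocr(0,60,38,90)
E
```

```text
t [ 94.8   8.  219.4] r [-0.0006  0.0004 -0.0011] at [645.1 -30.  257.5] phi 88.84 time 4.25 F [ 0.8 -1.  -4.5] open 58.3 q6 -0.04
cr [ -8.  -34.7]
```

>>> jog_arm:
  plan:
    - {"tx": 50,"ty": 8,"tz": 0,"rx": 0,"ry": 0,"rz": 0,"jaw": 50}
    - {"tx": 94,"ty": 8,"tz": 40,"rx": 0,"ry": 0,"rz": 0,"jaw": 50}
    - {"tx": 94,"ty": 8,"tz": 90,"rx": 0,"ry": 0,"rz": 0,"jaw": 50}
    - {"tx": 94,"ty": 8,"tz": 140,"rx": 0,"ry": 0,"rz": 0,"jaw": 50}
    - {"tx": 94,"ty": 8,"tz": 180,"rx": 0,"ry": 0,"rz": 0,"jaw": 50}
    - {"tx": 94,"ty": 8,"tz": 205,"rx": 0,"ry": 0,"rz": 0,"jaw": 50}
    - {"tx": 94,"ty": 8,"tz": 216,"rx": 0,"ry": 0,"rz": 0,"jaw": 50}
    - {"tx": 94,"ty": 8,"tz": 216,"rx": 0,"ry": 0,"rz": 0,"jaw": 50}

```text
time_s: 5.25
eef_pos: [0.6554, 0.0635, 0.0413]
tcp_rot: [-2.245, -2.197, 0.001]
contact_force: [-0.1, 1.0, -5.1]
opening: 0.0583
```

```bash
python3 - <<'E'
from h import *
ci,im,P=wsnap("w4");gocr(0,60,38,90)
rects(P,.066,.08,(.53,.75,-.13,.16))
E
```

```text
t [ 0.7 -1.3  4.3] r [ 0.0009 -0.     -0.0018] at [656.1  63.9  42.3] phi 88.8 time 5.3 F [-0.2  0.5 -4.1] open 58.1 q6 0.1
cr [ 1.3 59.3]
[ 175  175  156   35 5112] 0.0735 [656.5  98.2] [16.2 76.4] 88.9
[ 181  215  142   82 5263] 0.0781 [655.   62.8] [44.8 71.5] 87.6
[196 269  19  27 126] 0.078 [627.1  50. ] [ 7. 20.] 22.3
```

View pics/w4.png

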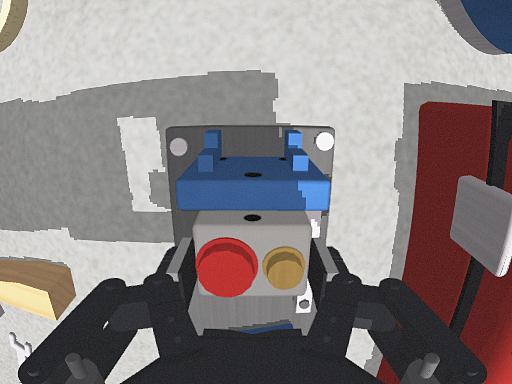

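>>> jog_arm:
  plan:
    - {"tx": 2,"ty": -1,"tz": 2,"rx": 0,"ry": 0,"rz": 0,"jaw": 50}
    - {"tx": 4,"ty": -1,"tz": 3,"rx": 0,"ry": 0,"rz": 0,"jaw": 50}
    - {"tx": 4,"ty": -1,"tz": 4,"rx": 0,"ry": 0,"rz": 0,"jaw": 50}
    - {"tx": 4,"ty": -1,"tz": 4,"rx": 0,"ry": 0,"rz": 0,"jaw": 50}

```text
time_s: 5.8
eef_pos: [0.6546, 0.0687, 0.0378]
tcp_rot: [2.243, 2.199, 0.0]
contact_force: [0.6, -0.2, -4.8]
opening: 0.0581
```

```bash
python3 - <<'E'
from h import *
gocr(0,60,38,90)
E
```

```text
t [-4.2  0.4 -0.2] r [ 0.0002 -0.0001 -0.0006] at [654.6  68.7  37.8] phi 88.86 time 5.8 F [ 0.6 -0.2 -4.8] open 58.1 q6 0.11
cr [-0.3 64.2]
```

>>> jog_arm:
  plan:
    - {"tx": 1,"ty": 0,"tz": 1,"rx": 0,"ry": 0,"rz": 0,"jaw": 50}
    - {"tx": 1,"ty": 0,"tz": 1.5,"rx": 0,"ry": 0,"rz": 0,"jaw": 50}
    - {"tx": 1,"ty": 0,"tz": 1.5,"rx": 0,"ry": 0,"rz": 0,"jaw": 50}

```text
time_s: 6.18
eef_pos: [0.6548, 0.0689, 0.0366]
tcp_rot: [2.243, 2.198, -0.0]
contact_force: [-0.7, -4.8, -0.2]
opening: 0.0584
```

```bash
python3 - <<'E'
from h import *
ci,im,P=wsnap("w5");gocr(0,60,38,90)
rects(P,.066,.08,(.53,.75,-.13,.16))
E
```

```text
t [-4.3  0.2 -1.4] r [ 0.0003  0.0007 -0.0008] at [654.8  68.9  36.6] phi 88.85 time 6.22 F [-0.8 -4.  -0.2] open 58.2 q6 0.11
cr [-0.2 64.3]
[  165   188   175   109 11027] 0.0736 [654.8  75.9] [60.8 85.3] 89.1
```

>>> jog_arm:
  plan:
    - {"tx": 0,"ty": 0,"tz": 1,"rx": 0,"ry": 0,"rz": 0,"jaw": 85}
    - {"tx": 0,"ty": 0,"tz": 1,"rx": 0,"ry": 0,"rz": 0,"jaw": 85}
    - {"tx": 0,"ty": 0,"tz": 1,"rx": 0,"ry": 0,"rz": 0,"jaw": 85}
    - {"tx": 0,"ty": 0,"tz": 1,"rx": 0,"ry": 0,"rz": 0,"jaw": 85}
    - {"tx": 0,"ty": 0,"tz": -50,"rx": 0,"ry": 0,"rz": 0,"jaw": 85}
    - {"tx": 0,"ty": 0,"tz": -110,"rx": 0,"ry": 0,"rz": 0,"jaw": 85}
    - {"tx": 0,"ty": 0,"tz": -170,"rx": 0,"ry": 0,"rz": 0,"jaw": 85}
    - {"tx": 0,"ty": 0,"tz": -170,"rx": 0,"ry": 0,"rz": 0,"jaw": 85}

```text
time_s: 7.22
eef_pos: [0.6582, 0.07, 0.2124]
tcp_rot: [2.239, 2.194, 0.013]
contact_force: [0.1, 0.1, -0.4]
opening: 0.0849
```

```bash
sed -i 's/653.7,4.6/653.7,5.2/' h.py; python3 - <<'E'
from h import *
ci,im,P=wsnap("w6");gocr(0,60,38,90)
rects(P,.066,.08,(.53,.75,-.13,.16))
rects(P,.016,.08,(.67,.75,-.13,.16))
go(555,245,207,112.7)
E
```

```text
t [ -4.8  -2.2 171.1] r [ 0.0056 -0.0007 -0.0007] at [656.2  69.8 209.2] phi 88.86 time 7.28 F [-0.5 -0.3 -0.4] open 85.1 q6 0.11
cr [ 1.2 64.7]
[ 212  141   73   56 2514] 0.0736 [655.8  76.2] [59.7 75.7] 88.8
[ 260  122   27  108 1748] 0.0461 [686.  54.] [ 31.7 138.1] 0.1
[261 243  19  34 486] 0.0531 [680.2 -54.9] [22.9 29.6] 6.2
t [ 173.1 -104.7    1.7] r [ 0.0057  0.0005 -0.4161] at [656.2  69.8 209.2] phi 88.86 time 7.28 F [-0.5 -0.3 -0.4] open 85.1 q6 0.11
```

View pics/w6.png

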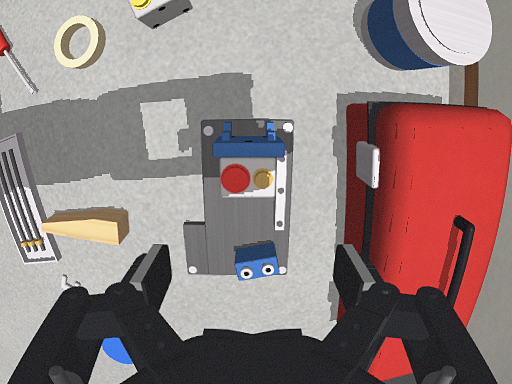

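>>> jog_arm:
  plan:
    - {"tx": 173,"ty": -105,"tz": 1,"rx": 0,"ry": 0,"rz": -0.416,"jaw": 85}
    - {"tx": 173,"ty": -105,"tz": 1,"rx": 0,"ry": 0,"rz": -0.416,"jaw": 85}
    - {"tx": 173,"ty": -105,"tz": 1,"rx": 0,"ry": 0,"rz": -0.416,"jaw": 85}
    - {"tx": 173,"ty": -105,"tz": 1,"rx": 0,"ry": 0,"rz": -0.416,"jaw": 85}
    - {"tx": 173,"ty": -105,"tz": 1,"rx": 0,"ry": 0,"rz": -0.416,"jaw": 85}
    - {"tx": 173,"ty": -105,"tz": 1,"rx": 0,"ry": 0,"rz": -0.416,"jaw": 85}

```text
time_s: 8.02
eef_pos: [0.5536, 0.2434, 0.2045]
tcp_rot: [-1.743, -2.614, 0.001]
contact_force: [1.3, -0.7, 0.5]
opening: 0.0849
```

```bash
python3 - <<'E'
from h import *
ci,im,P=wsnap("w7")
rects(P,.05,.068,(.45,.65,.2,.35)); go(556,279,24,112.7)
E
```

```text
[ 238  126   57   36 1433] 0.0617 [555.5 279.6] [59.7 38.1] 23.6
t [ 32.2  15.9 180.7] r [-0.0005  0.0003 -0.002 ] at [553.8 243.3 204.7] phi 112.59 time 8.07 F [-1.4 -0.6 -0.5] open 84.9 q6 0.0
```

>>> jog_arm:
  plan:
    - {"tx": 33,"ty": 15.5,"tz": 20,"rx": 0,"ry": 0,"rz": -0.018,"jaw": 85}
    - {"tx": 33,"ty": 15.5,"tz": 70,"rx": 0,"ry": 0,"rz": -0.018,"jaw": 85}
    - {"tx": 33,"ty": 15.5,"tz": 120,"rx": 0,"ry": 0,"rz": -0.018,"jaw": 85}
    - {"tx": 33,"ty": 15.5,"tz": 165,"rx": 0,"ry": 0,"rz": -0.018,"jaw": 85}
    - {"tx": 33,"ty": 15.5,"tz": 181,"rx": 0,"ry": 0,"rz": -0.018,"jaw": 85}
    - {"tx": 33,"ty": 15.5,"tz": 181,"rx": 0,"ry": 0,"rz": -0.018,"jaw": 85}
    - {"tx": 33,"ty": 15.5,"tz": 181,"rx": 0,"ry": 0,"rz": -0.018,"jaw": 85}

```text
time_s: 8.95
eef_pos: [0.5562, 0.2813, 0.0259]
tcp_rot: [1.718, 2.629, 0.004]
contact_force: [-0.7, -0.1, 0.9]
opening: 0.0847
```

```bash
python3 - <<'E'
from h import *
go(555.5,279.6,24,113.6)
E
```

```text
t [-1.3 -1.4  1.9] r [ 0.003  -0.0001  0.0014] at [556.2 281.3  25.9] phi 113.68 time 8.95 F [-0.7 -0.1  0.9] open 84.7 q6 0.04
```

>>> jog_arm:
  plan:
    - {"tx": -1,"ty": -1,"tz": 2,"rx": 0,"ry": 0,"rz": 0,"jaw": 50}
    - {"tx": -1,"ty": -1,"tz": 2,"rx": 0,"ry": 0,"rz": 0,"jaw": 50}
    - {"tx": -1,"ty": -1,"tz": 2,"rx": 0,"ry": 0,"rz": 0,"jaw": 50}
    - {"tx": -1,"ty": -1,"tz": 2,"rx": 0,"ry": 0,"rz": 0,"jaw": 50}
    - {"tx": -1,"ty": -1,"tz": 2,"rx": 0,"ry": 0,"rz": 0,"jaw": 50}
    - {"tx": -1,"ty": -1,"tz": 2,"rx": 0,"ry": 0,"rz": 0,"jaw": 50}

```text
time_s: 9.7
eef_pos: [0.5547, 0.2799, 0.0237]
tcp_rot: [1.717, 2.63, 0.002]
contact_force: [-0.5, -2.2, 5.8]
opening: 0.0588
```

```bash
python3 - <<'E'
from h import *
gocr(0,12,110,90)
E
```

```text
t [-280.5  -14.7  -86.3] r [ 1.500e-03 -2.000e-04  4.334e-01] at [554.7 279.9  23.7] phi 113.73 time 9.7 F [-0.5 -2.2  5.8] open 58.8 q6 0.03
cr [-104.3  272.8]
```

>>> jog_arm:
  plan:
    - {"tx": 0,"ty": 0,"tz": -50,"rx": 0,"ry": 0,"rz": 0,"jaw": 50}
    - {"tx": 0,"ty": 0,"tz": -110,"rx": 0,"ry": 0,"rz": 0,"jaw": 50}
    - {"tx": -30,"ty": 0,"tz": -146,"rx": 0,"ry": 0,"rz": 0.1,"jaw": 50}
    - {"tx": -80,"ty": -5,"tz": -146,"rx": 0,"ry": 0,"rz": 0.2,"jaw": 50}
    - {"tx": -130,"ty": -7,"tz": -146,"rx": 0,"ry": 0,"rz": 0.3,"jaw": 50}
    - {"tx": -180,"ty": -10,"tz": -146,"rx": 0,"ry": 0,"rz": 0.4,"jaw": 50}
    - {"tx": -230,"ty": -14,"tz": -146,"rx": 0,"ry": 0,"rz": 0.433,"jaw": 50}
    - {"tx": -280,"ty": -15,"tz": -146,"rx": 0,"ry": 0,"rz": 0.433,"jaw": 50}
    - {"tx": -280,"ty": -15,"tz": -146,"rx": 0,"ry": 0,"rz": 0.433,"jaw": 50}
    - {"tx": -280,"ty": -15,"tz": -146,"rx": 0,"ry": 0,"rz": 0.433,"jaw": 50}

```text
time_s: 10.95
eef_pos: [0.6522, 0.0175, 0.1678]
tcp_rot: [-2.242, -2.199, 0.001]
contact_force: [0.0, -0.1, -4.3]
opening: 0.0585
```

```bash
python3 - <<'E'
from h import *
gocr(0,12,38,90)
E
```

```text
t [ -0.3   1.8 129.8] r [-0.0012 -0.0004 -0.0005] at [652.2  17.5 167.8] phi 88.87 time 10.95 F [ 0.  -0.1 -4.3] open 58.5 q6 0.03
cr [-1.7 12.2]
```

>>> jog_arm:
  plan:
    - {"tx": 0,"ty": 1,"tz": 45,"rx": 0,"ry": 0,"rz": 0,"jaw": 50}
    - {"tx": 0,"ty": 1,"tz": 90,"rx": 0,"ry": 0,"rz": 0,"jaw": 50}
    - {"tx": 0,"ty": 1,"tz": 118,"rx": 0,"ry": 0,"rz": 0,"jaw": 50}
    - {"tx": 0,"ty": 1,"tz": 129,"rx": 0,"ry": 0,"rz": 0,"jaw": 50}
    - {"tx": 0,"ty": 1,"tz": 130,"rx": 0,"ry": 0,"rz": 0,"jaw": 50}
    - {"tx": 0,"ty": 1,"tz": 130,"rx": 0,"ry": 0,"rz": 0,"jaw": 50}

```text
time_s: 11.7
eef_pos: [0.655, 0.0178, 0.0395]
tcp_rot: [2.241, 2.2, 0.003]
contact_force: [-0.7, -0.1, -3.7]
opening: 0.0583
```

```bash
python3 - <<'E'
from h import *
ci,im,P=wsnap("w8");gocr(0,22.6,35.7,90)
rects(P,.066,.08,(.53,.75,-.13,.16))
E
```

```text
t [10.1 -1.2  4. ] r [ 0.0025 -0.0001  0.0005] at [655.1  17.7  39.7] phi 88.93 time 11.75 F [-0.7 -0.2 -4.4] open 58.3 q6 0.03
cr [ 1.2 12.5]
[  169    81   167   127 12745] 0.0737 [656.1  75.8] [59.8 76.3] 89.0
[ 180  220  145   72 5688] 0.0772 [654.9  18.2] [38.5 72.2] 89.0
```

View pics/w8.png

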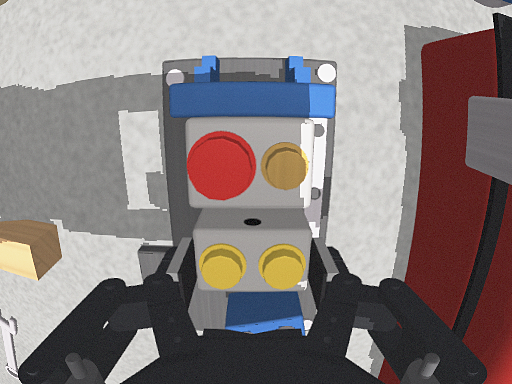

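>>> jog_arm:
  plan:
    - {"tx": 3,"ty": -1,"tz": 2,"rx": 0,"ry": 0,"rz": 0,"jaw": 50}
    - {"tx": 6,"ty": -1,"tz": 3,"rx": 0,"ry": 0,"rz": 0,"jaw": 50}
    - {"tx": 9,"ty": -1,"tz": 4,"rx": 0,"ry": 0,"rz": 0,"jaw": 50}
    - {"tx": 10,"ty": -1,"tz": 4.5,"rx": 0,"ry": 0,"rz": 0,"jaw": 50}
    - {"tx": 10,"ty": -1,"tz": 4.5,"rx": 0,"ry": 0,"rz": 0,"jaw": 50}

```text
time_s: 12.38
eef_pos: [0.6538, 0.0262, 0.0359]
tcp_rot: [2.24, 2.199, -0.001]
contact_force: [-5.2, -6.6, 12.0]
opening: 0.0584
```

```bash
python3 - <<'E'
from h import *
ci,im,P=wsnap("w9");gocr(0,22.6,35.7,90)
rects(P,.066,.08,(.53,.75,-.13,.16))
E
```

```text
t [1.6 0.3 0.2] r [0.0012 0.0017 0.0007] at [653.8  26.2  35.9] phi 88.94 time 12.43 F [-4.6 -5.1 11. ] open 58.1 q6 0.04
cr [-0.3 21. ]
[  165   100   176   192 18692] 0.0737 [654.3  56.3] [98.8 85.6] 89.0
```

>>> jog_arm:
  plan:
    - {"tx": 0,"ty": 0,"tz": -0.8,"rx": 0,"ry": 0,"rz": 0,"jaw": 50}
    - {"tx": 1,"ty": 0,"tz": -0.8,"rx": 0,"ry": 0,"rz": 0,"jaw": 50}
    - {"tx": 1.5,"ty": 0,"tz": -0.8,"rx": 0,"ry": 0,"rz": 0,"jaw": 50}
    - {"tx": 1.5,"ty": 0,"tz": -0.8,"rx": 0,"ry": 0,"rz": 0,"jaw": 50}

```text
time_s: 12.92
eef_pos: [0.6539, 0.0269, 0.0358]
tcp_rot: [2.24, 2.199, -0.001]
contact_force: [-3.2, -11.2, 8.5]
opening: 0.0579
```

```bash
python3 - <<'E'
from h import *
gocr(0,22.6,35.7,90)
E
```

```text
t [0.9 0.2 0.1] r [0.0013 0.0025 0.0007] at [653.9  26.9  35.8] phi 88.94 time 12.93 F [ -3.2 -11.2   8.5] open 57.9 q6 0.05
cr [-0.2 21.7]
```

>>> jog_arm:
  plan:
    - {"tx": -0.5,"ty": 0,"tz": -0.5,"rx": 0,"ry": 0,"rz": 0,"jaw": 85}
    - {"tx": -0.5,"ty": 0,"tz": -0.5,"rx": 0,"ry": 0,"rz": 0,"jaw": 85}
    - {"tx": -0.5,"ty": 0,"tz": -0.5,"rx": 0,"ry": 0,"rz": 0,"jaw": 85}
    - {"tx": -0.5,"ty": 0,"tz": -0.5,"rx": 0,"ry": 0,"rz": 0,"jaw": 85}
    - {"tx": -0.5,"ty": 0,"tz": -50,"rx": 0,"ry": 0,"rz": 0,"jaw": 85}
    - {"tx": -0.5,"ty": 0,"tz": -110,"rx": 0,"ry": 0,"rz": 0,"jaw": 85}
    - {"tx": -0.5,"ty": 0,"tz": -170,"rx": 0,"ry": 0,"rz": 0,"jaw": 85}
    - {"tx": -0.5,"ty": 0,"tz": -170,"rx": 0,"ry": 0,"rz": 0,"jaw": 85}

```text
time_s: 13.92
eef_pos: [0.6568, 0.0287, 0.2106]
tcp_rot: [2.237, 2.195, 0.012]
contact_force: [0.6, 0.6, -0.5]
opening: 0.0848
```

```bash
python3 - <<'E'
from h import *
ci,im,P=wsnap("w10");gocr(0,60,38,90)
rects(P,.066,.08,(.53,.75,-.13,.16))
rects(P,.033,.05,(.33,.53,-.13,.16))
go(480,377,207,106.8)
E
```

```text
t [ 36.5  -1.5 169.3] r [ 0.0054 -0.0004  0.0004] at [654.8  28.6 207.3] phi 88.92 time 13.97 F [-0.4 -0.  -0.8] open 85.0 q6 0.04
cr [ 0.6 23.4]
[ 212  102   75   92 3972] 0.0736 [655.6  57.6] [96.8 75.8] 88.4
[  34  189   82   28 1632] 0.0414 [410.   -5.8] [ 34.6 138. ] 84.5
t [ 345.  -181.3   -0.6] r [ 0.0054  0.0005 -0.312 ] at [654.8  28.6 207.3] phi 88.92 time 13.97 F [-0.4 -0.  -0.8] open 85.0 q6 0.04
```

View pics/w10.png

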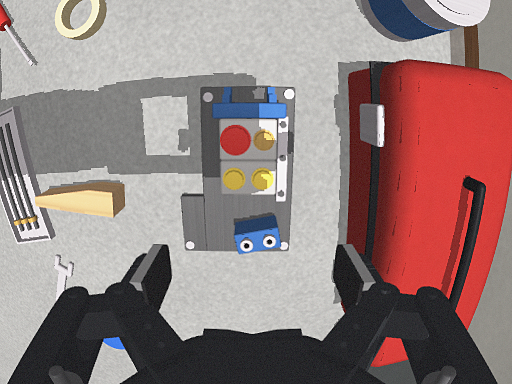

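>>> jog_arm:
  plan:
    - {"tx": 345,"ty": -181,"tz": 0,"rx": 0,"ry": 0,"rz": -0.312,"jaw": 85}
    - {"tx": 345,"ty": -181,"tz": 0,"rx": 0,"ry": 0,"rz": -0.312,"jaw": 85}
    - {"tx": 345,"ty": -181,"tz": 0,"rx": 0,"ry": 0,"rz": -0.312,"jaw": 85}
    - {"tx": 345,"ty": -181,"tz": 0,"rx": 0,"ry": 0,"rz": -0.312,"jaw": 85}
    - {"tx": 345,"ty": -181,"tz": 0,"rx": 0,"ry": 0,"rz": -0.312,"jaw": 85}
    - {"tx": 345,"ty": -181,"tz": 0,"rx": 0,"ry": 0,"rz": -0.312,"jaw": 85}
    - {"tx": 345,"ty": -181,"tz": 0,"rx": 0,"ry": 0,"rz": -0.312,"jaw": 85}
    - {"tx": 345,"ty": -181,"tz": 0,"rx": 0,"ry": 0,"rz": -0.312,"jaw": 85}
    - {"tx": 345,"ty": -181,"tz": 0,"rx": 0,"ry": 0,"rz": -0.312,"jaw": 85}

```text
time_s: 15.1
eef_pos: [0.4792, 0.3753, 0.2037]
tcp_rot: [-1.875, -2.521, 0.002]
contact_force: [-0.3, -0.4, 0.3]
opening: 0.0851
```

```bash
python3 - <<'E'
from h import *
ci,im,P=wsnap("w11")
rects(P,.05,.068,(.4,.55,.35,.48)); go(470,410.5,24,106.7)
E
```

```text
[ 224  125   57   29 1399] 0.0616 [468.6 411.6] [59.3 29.7] 16.4
t [ 36.7   1.3 179.9] r [-0.0008  0.0007 -0.0002] at [479.4 375.2 203.9] phi 106.69 time 15.15 F [-0.5  0.5  0.1] open 84.9 q6 0.35
```

>>> jog_arm:
  plan:
    - {"tx": 37,"ty": -0.5,"tz": 20,"rx": 0,"ry": 0,"rz": 0.004,"jaw": 85}
    - {"tx": 37,"ty": -0.5,"tz": 70,"rx": 0,"ry": 0,"rz": 0.004,"jaw": 85}
    - {"tx": 37,"ty": -0.5,"tz": 120,"rx": 0,"ry": 0,"rz": 0.004,"jaw": 85}
    - {"tx": 37,"ty": -0.5,"tz": 165,"rx": 0,"ry": 0,"rz": 0.004,"jaw": 85}
    - {"tx": 37,"ty": -0.5,"tz": 180,"rx": 0,"ry": 0,"rz": 0.004,"jaw": 85}
    - {"tx": 37,"ty": -0.5,"tz": 180,"rx": 0,"ry": 0,"rz": 0.004,"jaw": 85}
    - {"tx": 37,"ty": -0.5,"tz": 180,"rx": 0,"ry": 0,"rz": 0.004,"jaw": 85}

```text
time_s: 16.02
eef_pos: [0.4691, 0.4127, 0.0263]
tcp_rot: [1.879, 2.517, 0.005]
contact_force: [-0.3, 0.4, 0.3]
opening: 0.0852
```

```bash
python3 - <<'E'
from h import *
go(468.6,411.6,24,106.4)
E
```

```text
t [-0.9 -0.8  2.3] r [ 0.0028 -0.0012  0.0021] at [469.1 412.7  26.3] phi 106.52 time 16.02 F [-0.3  0.4  0.3] open 85.2 q6 0.41
```

>>> jog_arm:
  plan:
    - {"tx": -0.5,"ty": -0.5,"tz": 2,"rx": 0,"ry": 0,"rz": 0,"jaw": 50}
    - {"tx": -0.5,"ty": -0.5,"tz": 2,"rx": 0,"ry": 0,"rz": 0,"jaw": 50}
    - {"tx": -0.5,"ty": -0.5,"tz": 2,"rx": 0,"ry": 0,"rz": 0,"jaw": 50}
    - {"tx": -0.5,"ty": -0.5,"tz": 2,"rx": 0,"ry": 0,"rz": 0,"jaw": 50}
    - {"tx": -0.5,"ty": -0.5,"tz": 2,"rx": 0,"ry": 0,"rz": 0,"jaw": 50}
    - {"tx": -0.5,"ty": -0.5,"tz": 2,"rx": 0,"ry": 0,"rz": 0,"jaw": 50}

```text
time_s: 16.77
eef_pos: [0.4678, 0.4119, 0.0239]
tcp_rot: [1.878, 2.518, 0.003]
contact_force: [-0.7, -1.5, 6.0]
opening: 0.0584
```

```bash
python3 - <<'E'
from h import *
gocr(0,-19,170,90)
E
```

```text
t [-460.8   56.6 -146.2] r [ 0.0016 -0.0009  0.3085] at [467.8 411.9  23.9] phi 106.57 time 16.77 F [-0.7 -1.5  6. ] open 58.4 q6 0.41
cr [-193.6  403.1]
```

>>> jog_arm:
  plan:
    - {"tx": 0,"ty": 0,"tz": -50,"rx": 0,"ry": 0,"rz": 0,"jaw": 50}
    - {"tx": 0,"ty": 0,"tz": -110,"rx": 0,"ry": 0,"rz": 0,"jaw": 50}
    - {"tx": -50,"ty": 5,"tz": -146,"rx": 0,"ry": 0,"rz": 0.05,"jaw": 50}
    - {"tx": -110,"ty": 13,"tz": -146,"rx": 0,"ry": 0,"rz": 0.15,"jaw": 50}
    - {"tx": -170,"ty": 20,"tz": -146,"rx": 0,"ry": 0,"rz": 0.25,"jaw": 50}
    - {"tx": -230,"ty": 28,"tz": -146,"rx": 0,"ry": 0,"rz": 0.308,"jaw": 50}
    - {"tx": -290,"ty": 35,"tz": -146,"rx": 0,"ry": 0,"rz": 0.308,"jaw": 50}
    - {"tx": -350,"ty": 43,"tz": -146,"rx": 0,"ry": 0,"rz": 0.308,"jaw": 50}
    - {"tx": -410,"ty": 50,"tz": -146,"rx": 0,"ry": 0,"rz": 0.308,"jaw": 50}
    - {"tx": -458,"ty": 57,"tz": -146,"rx": 0,"ry": 0,"rz": 0.308,"jaw": 50}

```text
time_s: 18.02
eef_pos: [0.6527, -0.0137, 0.1685]
tcp_rot: [-2.243, -2.199, 0.0]
contact_force: [0.1, 1.0, -3.2]
opening: 0.0582
```

```bash
python3 - <<'E'
from h import *
gocr(0,-16.5,38,90)
E
```

```text
t [  2.4   0.7 130.5] r [-0.0002  0.0001 -0.0006] at [652.7 -13.7 168.5] phi 88.86 time 18.02 F [ 0.1  1.  -3.2] open 58.2 q6 -0.02
cr [ -0.7 -18.9]
```

>>> jog_arm:
  plan:
    - {"tx": 0,"ty": 0,"tz": 40,"rx": 0,"ry": 0,"rz": 0,"jaw": 50}
    - {"tx": 0,"ty": 0,"tz": 80,"rx": 0,"ry": 0,"rz": 0,"jaw": 50}
    - {"tx": 0,"ty": 0,"tz": 110,"rx": 0,"ry": 0,"rz": 0,"jaw": 50}
    - {"tx": 0,"ty": 0,"tz": 125,"rx": 0,"ry": 0,"rz": 0,"jaw": 50}
    - {"tx": 0,"ty": 0,"tz": 129,"rx": 0,"ry": 0,"rz": 0,"jaw": 50}
    - {"tx": 0,"ty": 0,"tz": 129,"rx": 0,"ry": 0,"rz": 0,"jaw": 50}

```text
time_s: 18.77
eef_pos: [0.6532, -0.0113, 0.0403]
tcp_rot: [2.242, 2.2, 0.001]
contact_force: [-0.6, 0.5, -2.8]
opening: 0.0586
```

```bash
python3 - <<'E'
from h import *
ci,im,P=wsnap("w12");gocr(0,-11.4,35.9,90)
rects(P,.066,.08,(.53,.75,-.13,.16))
E
```

```text
t [ 5.1 -0.   4.8] r [0.0019 0.     0.0004] at [653.4 -11.3  40.7] phi 88.92 time 18.82 F [-0.1 -0.2 -2.4] open 58.5 q6 -0.02
cr [  0.  -16.5]
[  171    20   168   205 19484] 0.0737 [655.3  56.7] [98.2 76.1] 88.5
[ 180  226  145   60 5731] 0.0776 [653.1 -11.2] [30.8 72. ] 88.6
```

View pics/w12.png

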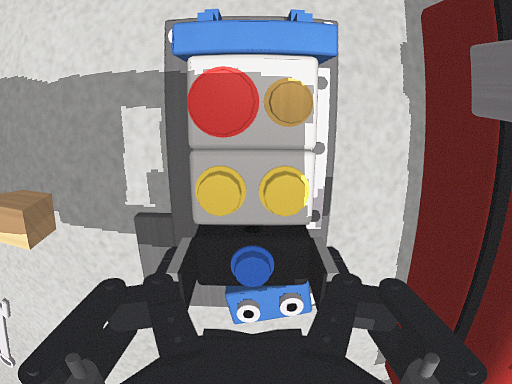

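>>> jog_arm:
  plan:
    - {"tx": 2,"ty": 0,"tz": 2,"rx": 0,"ry": 0,"rz": 0,"jaw": 50}
    - {"tx": 3,"ty": 0,"tz": 3.5,"rx": 0,"ry": 0,"rz": 0,"jaw": 50}
    - {"tx": 5,"ty": 0,"tz": 3.5,"rx": 0,"ry": 0,"rz": 0,"jaw": 50}
    - {"tx": 5,"ty": 0,"tz": 3.5,"rx": 0,"ry": 0,"rz": 0,"jaw": 50}

```text
time_s: 19.32
eef_pos: [0.6528, -0.0071, 0.0362]
tcp_rot: [2.242, 2.199, -0.001]
contact_force: [-0.1, -4.5, -2.2]
opening: 0.0587
```

```bash
python3 - <<'E'
from h import *
gocr(0,-11.4,35.9,90)
E
```

```text
t [0.9 0.6 0.3] r [0.0006 0.001  0.0002] at [652.8  -7.1  36.2] phi 88.91 time 19.32 F [-0.1 -4.5 -2.2] open 58.7 q6 -0.01
cr [ -0.6 -12.3]
```

>>> jog_arm:
  plan:
    - {"tx": 0.5,"ty": 0,"tz": 0.7,"rx": 0,"ry": 0,"rz": 0,"jaw": 50}
    - {"tx": 1,"ty": 0,"tz": 0.7,"rx": 0,"ry": 0,"rz": 0,"jaw": 50}
    - {"tx": 1,"ty": 0,"tz": 0.7,"rx": 0,"ry": 0,"rz": 0,"jaw": 50}
    - {"tx": 0.5,"ty": 0,"tz": 0.5,"rx": 0,"ry": 0,"rz": 0,"jaw": 85}
    - {"tx": 0.5,"ty": 0,"tz": 0.5,"rx": 0,"ry": 0,"rz": 0,"jaw": 85}
    - {"tx": 0.5,"ty": 0,"tz": 0.5,"rx": 0,"ry": 0,"rz": 0,"jaw": 85}
    - {"tx": 0.5,"ty": 0,"tz": 0.5,"rx": 0,"ry": 0,"rz": 0,"jaw": 85}
    - {"tx": 0,"ty": 0,"tz": -55,"rx": 0,"ry": 0,"rz": 0,"jaw": 85}
    - {"tx": 0,"ty": 0,"tz": -115,"rx": 0,"ry": 0,"rz": 0,"jaw": 85}
    - {"tx": 0,"ty": 0,"tz": -175,"rx": 0,"ry": 0,"rz": 0,"jaw": 85}

```text
time_s: 20.58
eef_pos: [0.6523, -0.0062, 0.2125]
tcp_rot: [-2.242, -2.2, 0.0]
contact_force: [1.5, 0.2, -0.3]
opening: 0.0852
```

```bash
python3 - <<'E'
from h import *
ci,im,P=wsnap("w13");gocr(0,60,38,90)
rects(P,.066,.08,(.53,.75,-.13,.16))
rects(P,.033,.05,(.33,.53,-.13,.16))
m=(P[...,2]>.036)&(P[...,2]<.05)&(P[...,0]>.33)&(P[...,0]<.53)&(abs(P[...,1])<.1)
Q=P[m]*1000
for x0 in range(340,485,8):
    q=Q[abs(Q[:,0]-x0)<4]
    if len(q)>3: print(x0,q[:,1].min().round(1),q[:,1].max().round(1),len(q))
go(440,-60,207,175)
E
```

```text
t [ 71.4  -5.7 183.9] r [0.0125 0.     0.0004] at [656.9  -6.3 221.9] phi 88.92 time 20.62 F [ 3.4 -0.1  6.3] open 85.0 q6 -0.01
cr [  3.4 -11.4]
[ 217   69   75  120 5404] 0.0737 [655.3  42.3] [126.5  75.4] 88.8
[  35  162   83   30 1721] 0.0415 [410.1  -4.8] [ 35.3 137.1] 83.3
340 -14.1 0.6 15
348 -14.3 1.0 46
356 -14.9 1.6 42
364 -16.6 2.0 57
372 -16.8 2.7 59
380 -18.4 3.1 67
388 -20.0 4.0 72
396 -20.2 5.1 81
404 -20.4 5.9 84
412 -22.3 6.2 101
420 -22.4 6.8 103
428 -24.0 7.3 116
436 -25.6 7.8 122
444 -25.6 8.1 130
452 -27.6 7.5 140
460 -28.5 7.6 139
468 -28.8 6.1 151
476 -30.1 4.7 141
t [ -57.8 -216.    12.2] r [ 0.01    0.0094 -1.5023] at [656.9  -6.3 221.9] phi 88.92 time 20.62 F [ 3.4 -0.1  6.3] open 85.0 q6 -0.01
```

View pics/w13.png

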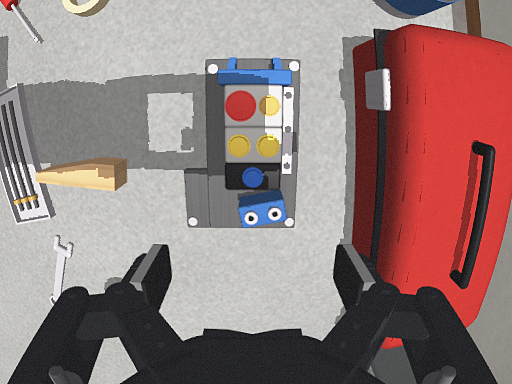

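```bash
python3 - <<'E'
from h import *
go(459.8,-10.7,150,173.3)
E
```

```text
t [  -8.1 -197.8   69.5] r [ 0.0101  0.0092 -1.4726] at [656.9  -6.3 221.9] phi 88.92 time 20.62 F [ 3.4 -0.1  6.3] open 85.0 q6 -0.01
```

>>> jog_arm:
  plan:
    - {"tx": -8,"ty": -194,"tz": 60,"rx": 0,"ry": 0,"rz": -1.473,"jaw": 85}
    - {"tx": -8,"ty": -194,"tz": 60,"rx": 0,"ry": 0,"rz": -1.473,"jaw": 85}
    - {"tx": -8,"ty": -194,"tz": 60,"rx": 0,"ry": 0,"rz": -1.473,"jaw": 85}
    - {"tx": -8,"ty": -194,"tz": 60,"rx": 0,"ry": 0,"rz": -1.473,"jaw": 85}
    - {"tx": -8,"ty": -194,"tz": 60,"rx": 0,"ry": 0,"rz": -1.473,"jaw": 85}
    - {"tx": -8,"ty": -194,"tz": 60,"rx": 0,"ry": 0,"rz": -1.473,"jaw": 85}
    - {"tx": -8,"ty": -194,"tz": 60,"rx": 0,"ry": 0,"rz": -1.473,"jaw": 85}
    - {"tx": -8,"ty": -194,"tz": 60,"rx": 0,"ry": 0,"rz": -1.473,"jaw": 85}
    - {"tx": -8,"ty": -194,"tz": 60,"rx": 0,"ry": 0,"rz": -1.473,"jaw": 85}

```text
time_s: 21.75
eef_pos: [0.4584, -0.0106, 0.1509]
tcp_rot: [0.185, 3.136, 0.0]
contact_force: [0.2, -1.3, -0.7]
opening: 0.0851
```

```bash
python3 - <<'E'
from h import *
ci,im,P=wsnap("w14");go(459.8,-10.7,12,173.3)
rects(P,.033,.05,(.33,.53,-.13,.16))
m=(P[...,2]>.036)&(P[...,2]<.05)&(P[...,0]>.33)&(P[...,0]<.53)&(abs(P[...,1])<.1)
Q=P[m]*1000
for x0 in range(340,485,8):
    q=Q[abs(Q[:,0]-x0)<4]
    if len(q)>3: print(x0,q[:,1].min().round(1),q[:,1].max().round(1),len(q))
E
```

```text
t [ -1.3   0.  138.9] r [ 0.      0.0001 -0.0031] at [458.4 -10.6 150.9] phi 173.13 time 21.8 F [-0.3  0.3  0.2] open 85.0 q6 -1.5
[ 232   58   36  142 3905] 0.0418 [409.   -5.6] [ 32.5 135.7] 83.9
340 -13.9 0.0 60
348 -14.3 1.0 142
356 -15.0 1.9 159
364 -16.8 1.7 170
372 -17.8 2.4 191
380 -18.8 2.8 201
388 -19.8 3.6 219
396 -19.9 4.3 223
404 -21.1 4.6 236
412 -22.0 5.5 248
420 -23.1 6.2 266
428 -24.1 6.5 270
436 -25.0 7.4 279
444 -25.4 7.2 282
452 -26.4 6.3 274
460 -27.6 5.5 272
468 -28.6 4.7 266
476 -28.9 3.8 147
```

View pics/w14.png

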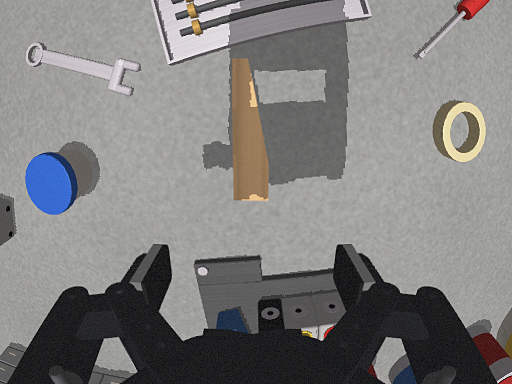

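>>> jog_arm:
  plan:
    - {"tx": -0.5,"ty": 0.5,"tz": 50,"rx": 0,"ry": 0,"rz": -0.005,"jaw": 85}
    - {"tx": -0.5,"ty": 0.5,"tz": 100,"rx": 0,"ry": 0,"rz": -0.005,"jaw": 85}
    - {"tx": -0.5,"ty": 0.5,"tz": 130,"rx": 0,"ry": 0,"rz": -0.005,"jaw": 85}
    - {"tx": -0.5,"ty": 0.5,"tz": 138,"rx": 0,"ry": 0,"rz": -0.005,"jaw": 85}
    - {"tx": -0.5,"ty": 0.5,"tz": 138,"rx": 0,"ry": 0,"rz": -0.005,"jaw": 25}
    - {"tx": -0.5,"ty": 0.5,"tz": 138,"rx": 0,"ry": 0,"rz": -0.005,"jaw": 25}
    - {"tx": -0.5,"ty": 0.5,"tz": 138,"rx": 0,"ry": 0,"rz": -0.005,"jaw": 25}
    - {"tx": -0.5,"ty": 0.5,"tz": 138,"rx": 0,"ry": 0,"rz": -0.005,"jaw": 25}
    - {"tx": -0.5,"ty": 0.5,"tz": 138,"rx": 0,"ry": 0,"rz": -0.005,"jaw": 25}
    - {"tx": -0.5,"ty": 0.5,"tz": 138,"rx": 0,"ry": 0,"rz": -0.005,"jaw": 25}
  squeeze: 60

```text
time_s: 23.05
eef_pos: [0.46, -0.0103, 0.0145]
tcp_rot: [0.175, 3.134, -0.0]
contact_force: [-2.7, -0.4, 11.4]
opening: 0.0307
```

```bash
python3 - <<'E'
from h import *
go(459.8,-10.7,12,173.3)
E
```

```text
t [ 0.2 -0.4  2.5] r [0.0001 0.0026 0.0051] at [460.  -10.3  14.5] phi 173.59 time 23.05 F [-2.7 -0.4 11.4] open 30.7 q6 -1.51
```

>>> jog_arm:
  plan:
    - {"tx": 0,"ty": 0,"tz": -50,"rx": 0,"ry": 0,"rz": 0,"jaw": 25}
    - {"tx": 0,"ty": 0,"tz": -110,"rx": 0,"ry": 0,"rz": 0,"jaw": 25}
    - {"tx": 0,"ty": 0,"tz": -160,"rx": 0,"ry": 0,"rz": 0.15,"jaw": 25}
    - {"tx": 0,"ty": 0,"tz": -170,"rx": 0,"ry": 0,"rz": 0.33,"jaw": 25}
    - {"tx": 0,"ty": 0,"tz": -170,"rx": 0,"ry": 0,"rz": 0.51,"jaw": 25}
    - {"tx": 0,"ty": 0,"tz": -170,"rx": 0,"ry": 0,"rz": 0.69,"jaw": 25}
    - {"tx": 0,"ty": 0,"tz": -170,"rx": 0,"ry": 0,"rz": 0.87,"jaw": 25}
    - {"tx": 0,"ty": 0,"tz": -170,"rx": 0,"ry": 0,"rz": 1.05,"jaw": 25}
    - {"tx": 0,"ty": 0,"tz": -170,"rx": 0,"ry": 0,"rz": 1.23,"jaw": 25}
    - {"tx": 0,"ty": 0,"tz": -170,"rx": 0,"ry": 0,"rz": 1.41,"jaw": 25}

```text
time_s: 24.3
eef_pos: [0.4589, -0.0102, 0.1836]
tcp_rot: [2.173, 2.268, 0.001]
contact_force: [-0.6, -0.2, -1.2]
opening: 0.0302
```

```bash
python3 - <<'E'
from h import *
gocr(-190,-44,180,0)
E
```

```text
t [-25.1   2.9   3.6] r [ 9.0000e-04 -7.0000e-04  1.6329e+00] at [458.9 -10.2 183.6] phi 92.46 time 24.3 F [-0.6 -0.2 -1.2] open 30.2 q6 -0.09
cr [-194.5  -19.2]
```

>>> jog_arm:
  plan:
    - {"tx": -25,"ty": 3,"tz": 0,"rx": 0,"ry": 0,"rz": 0.18,"jaw": 25}
    - {"tx": -25,"ty": 3,"tz": 0,"rx": 0,"ry": 0,"rz": 0.36,"jaw": 25}
    - {"tx": -25,"ty": 3,"tz": 0,"rx": 0,"ry": 0,"rz": 0.54,"jaw": 25}
    - {"tx": -25,"ty": 3,"tz": 0,"rx": 0,"ry": 0,"rz": 0.72,"jaw": 25}
    - {"tx": -25,"ty": 3,"tz": 0,"rx": 0,"ry": 0,"rz": 0.9,"jaw": 25}
    - {"tx": -25,"ty": 3,"tz": 0,"rx": 0,"ry": 0,"rz": 1.08,"jaw": 25}
    - {"tx": -25,"ty": 3,"tz": 0,"rx": 0,"ry": 0,"rz": 1.26,"jaw": 25}
    - {"tx": -25,"ty": 3,"tz": 0,"rx": 0,"ry": 0,"rz": 1.44,"jaw": 25}
    - {"tx": -25,"ty": 3,"tz": 0,"rx": 0,"ry": 0,"rz": 1.633,"jaw": 25}
    - {"tx": -25,"ty": 3,"tz": 0,"rx": 0,"ry": 0,"rz": 1.633,"jaw": 25}

```text
time_s: 25.55
eef_pos: [0.4631, -0.035, 0.1834]
tcp_rot: [3.141, -0.019, 0.001]
contact_force: [-0.2, 0.5, -0.5]
opening: 0.0307
```

```bash
python3 - <<'E'
from h import *
ci,im,P=wsnap("w15"); gocr(-190,-44,180,0)
m=(P[...,2]>.195)&(P[...,2]<.225)&(P[...,0]>.4)&(P[...,0]<.62)&(abs(P[...,1])<.1)
Q=P[m]*1000; print(np.median(Q[:,2]),len(Q))
for x0 in range(440,600,8):
    q=Q[abs(Q[:,0]-x0)<4]
    if len(q)>3: print(x0,q[:,1].min().round(1),q[:,1].max().round(1),q[:,2].min().round(1),q[:,2].max().round(1))
rects(P,.066,.08,(.53,.75,-.13,.16))
E
```

```text
t [-0.2  0.1  3.4] r [ 0.     -0.0007  0.0091] at [463.1 -35.  183.4] phi -0.58 time 25.6 F [-0.1  0.  -0.7] open 30.9 q6 1.48
cr [-189.8  -43.9]
209.91954066554737 14155
448 -50.0 -17.3 209.3 212.3
456 -49.4 -18.3 208.7 224.9
464 -49.4 -18.4 208.7 224.9
472 -62.9 -4.9 208.5 224.9
480 -50.8 -17.0 208.4 212.6
488 -50.0 -17.1 208.2 211.9
496 -48.3 -17.2 208.0 211.7
504 -46.8 -17.0 207.7 211.7
512 -45.1 -17.0 207.7 211.8
520 -43.7 -16.9 208.0 211.6
528 -42.2 -16.6 207.6 211.3
536 -40.5 -16.5 207.5 211.5
544 -39.1 -16.8 207.5 211.4
552 -37.3 -17.0 207.2 211.0
560 -35.5 -16.6 207.0 211.5
568 -34.2 -16.8 206.5 211.1
576 -32.5 -16.8 206.8 210.8
584 -31.1 -16.9 207.0 210.8
[ 109    0  130   35 2273] 0.0736 [635.7  41.5] [128.5  37.3] 89.2
```

View pics/w15.png

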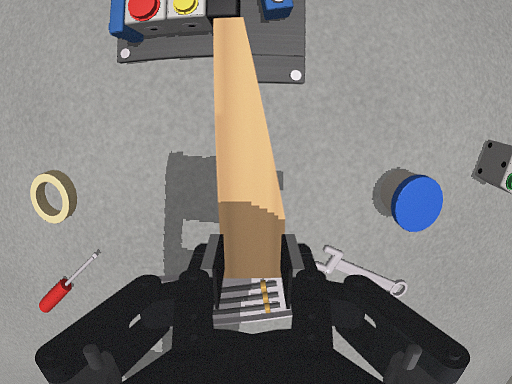

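>>> jog_arm:
  plan:
    - {"tx": 0,"ty": 2.6,"tz": 50,"rx": 0,"ry": 0,"rz": 0.019,"jaw": 25}
    - {"tx": 0,"ty": 2.6,"tz": 100,"rx": 0,"ry": 0,"rz": 0.019,"jaw": 25}
    - {"tx": 0,"ty": 2.6,"tz": 135,"rx": 0,"ry": 0,"rz": 0.019,"jaw": 25}
    - {"tx": 0,"ty": 2.6,"tz": 150,"rx": 0,"ry": 0,"rz": 0.019,"jaw": 25}
    - {"tx": 0,"ty": 2.6,"tz": 150,"rx": 0,"ry": 0,"rz": 0.019,"jaw": 25}
    - {"tx": 0,"ty": 2.6,"tz": 150,"rx": 0,"ry": 0,"rz": 0.019,"jaw": 25}

```text
time_s: 26.35
eef_pos: [0.4643, -0.0378, 0.0341]
tcp_rot: [3.141, -0.049, 0.003]
contact_force: [-0.1, -0.1, -0.8]
opening: 0.0305
```

```bash
cat > wl.py <<'E'
from h import *
import sys
def wedge(name):
    ci,im,P=wsnap(name); gocr(-68,-44,27,0); t=ctrl.sense()["eef_pos"]
    z0=t[2]+.027
    m=(abs(P[...,2]-z0)<.008)&(P[...,0]>.4)&(P[...,0]<.66)&(abs(P[...,1])<.1)
    Q=P[m]*1000; print("zmed",np.median(Q[:,2]).round(1))
    C=np.array([w2cr(q) for q in Q]); tx=w2cr(t*1000)[0]
    xs=np.arange(tx+26,tx+125,6); R=[]
    for x0 in xs:
        q=C[abs(C[:,0]-x0)<3]
        if len(q)>3: R.append((x0,q[:,1].min(),q[:,1].max(),np.median(Q[abs(C[:,0]-x0)<3][:,2])))
    R=np.array(R); print(np.round(R,1)[::2]); print("slope+",np.polyfit(R[:,0],R[:,2],1).round(4),"tip x",C[:,0].max())
    rects(P,.066,.08,(.53,.75,-.13,.16)); rects(P,.048,.058,(.62,.72,-.1,-.03))
wedge(sys.argv[1])
E
python3 wl.py w16
```

```text
t [120.4  -4.1   7.5] r [ 0.0002 -0.0026 -0.0124] at [464.4 -37.8  34.2] phi -1.81 time 26.4 F [ 0.1  0.7 -0. ] open 30.0 q6 1.5
cr [-188.5  -46.6]
zmed 60.6
[[-162.5  -61.   -28.7   60.7]
 [-150.5  -58.7  -28.6   60.6]
 [-138.5  -56.2  -28.5   60.5]
 [-126.5  -53.8  -28.4   60.4]
 [-114.5  -51.5  -28.5   60.3]
 [-102.5  -49.3  -28.1   60.1]
 [ -90.5  -46.6  -28.5   59.9]
 [ -78.5  -44.5  -28.5   59.8]]
slope+ [ 2.70000e-03 -2.81432e+01] tip x -34.851748452904744
[ 0  0 18  6 81] 0.0697 [618.6  98.7] [14.2  2.1] 83.2
```

View pics/w16.png

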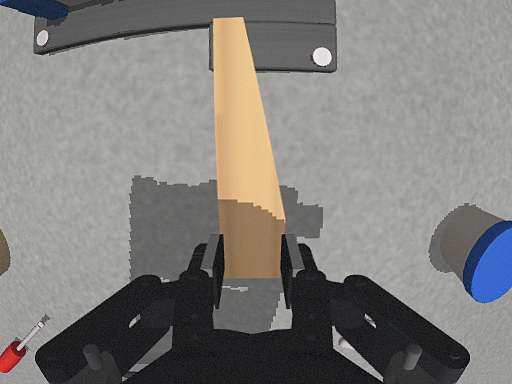

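>>> jog_arm:
  plan:
    - {"tx": 10,"ty": 0,"tz": 3,"rx": 0,"ry": 0,"rz": 0,"jaw": 25}
    - {"tx": 30,"ty": 0,"tz": 5,"rx": 0,"ry": 0,"rz": 0,"jaw": 25}
    - {"tx": 45,"ty": 0,"tz": 5,"rx": 0,"ry": 0,"rz": 0,"jaw": 25}
    - {"tx": 45,"ty": 0,"tz": 5,"rx": 0,"ry": 0,"rz": 0,"jaw": 25}
    - {"tx": 45,"ty": 0,"tz": 5,"rx": 0,"ry": 0,"rz": 0,"jaw": 25}

```text
time_s: 27.02
eef_pos: [0.5075, -0.039, 0.0279]
tcp_rot: [-3.141, 0.05, 0.001]
contact_force: [-0.1, 0.6, -0.4]
opening: 0.0307
```

```bash
python3 wl.py w17
```

```text
t [77.5 -4.   0.7] r [-0.0001  0.001  -0.013 ] at [507.3 -39.   27.8] phi -1.84 time 27.07 F [-0.2 -0.9 -1.4] open 30.6 q6 1.5
cr [-145.5  -47. ]
zmed 54.5
[[-119.5  -61.4  -29.    54.6]
 [-107.5  -59.3  -29.    54.5]
 [ -95.5  -56.7  -29.    54.5]
 [ -83.5  -54.7  -29.    54.4]
 [ -71.5  -52.4  -29.    54.2]
 [ -59.5  -49.8  -28.8   54.2]
 [ -47.5  -47.2  -28.9   54. ]
 [ -35.5  -45.    93.9   53.9]
 [ -23.5  -35.8  -27.9   55.6]]
slope+ [ 0.6354 30.5743] tip x -14.91164670069355
[   0    0  208   73 5524] 0.0735 [633.2  37.7] [ 26.6 120.7] 2.0
[268   0  33   5  88] 0.05 [635.5 -57.7] [ 1.6 15.9] 5.2
[227  17  18  13 209] 0.0538 [623.3 -33.9] [7.9 6.3] 89.4
```

View pics/w17.png

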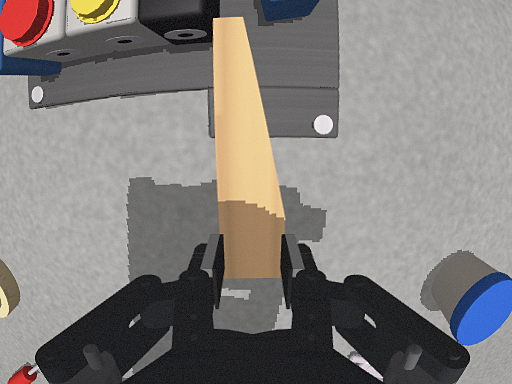

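>>> jog_arm:
  plan:
    - {"tx": 20,"ty": -0.5,"tz": 0,"rx": 0,"ry": 0,"rz": 0,"jaw": 25}
    - {"tx": 35,"ty": -0.5,"tz": 0,"rx": 0,"ry": 0,"rz": 0,"jaw": 25}
    - {"tx": 50,"ty": -0.5,"tz": 0,"rx": 0,"ry": 0,"rz": 0,"jaw": 25}
    - {"tx": 50,"ty": -0.5,"tz": 0,"rx": 0,"ry": 0,"rz": 0,"jaw": 25}

```text
time_s: 27.58
eef_pos: [0.5594, -0.0403, 0.028]
tcp_rot: [3.141, -0.05, 0.002]
contact_force: [0.0, 0.4, -1.0]
opening: 0.0305
```

```bash
python3 wl.py w18
```

```text
t [26.6 -3.6  0.7] r [-0.      0.0003 -0.013 ] at [558.2 -40.2  27.7] phi -1.84 time 27.62 F [ 0.4  0.2 -0.5] open 30.6 q6 1.51
cr [-94.6 -47.2]
zmed 54.6
[[-68.6 -62.2 -29.4  54.7]
 [-56.6 -59.5 -29.4  54.6]
 [-44.6 -57.4 -29.2  54.6]
 [-32.6 -55.   85.9  54.4]
 [-20.6 -58.1 -28.   54.3]
 [ -8.6 -82.2 -27.7  54.2]
 [  3.4 -80.  -27.9  54. ]]
slope+ [ -0.1421 -16.2221] tip x 7.80227736995514
[    0     1   210   164 19293] 0.0738 [650.3  35.3] [120.3  75.4] 84.2
[190 242  33  50 511] 0.0733 [560.4 -17.3] [13.9 23.2] 89.4
[282 242  33  50 505] 0.0733 [560.7 -55.9] [14.1 23.3] 50.5
[ 247    0   79  106 4367] 0.0537 [663.1 -59. ] [54.4 28.4] 10.3
[ 225   17   44  121 3509] 0.0541 [649.2 -38.9] [58.7 18.5] 1.0
```

View pics/w18.png

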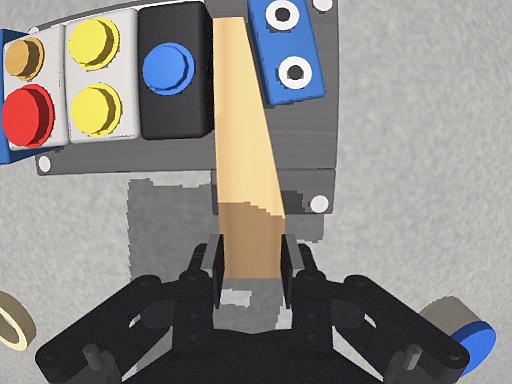

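>>> jog_arm:
  plan:
    - {"tx": 3,"ty": -1,"tz": 0.8,"rx": 0,"ry": 0,"rz": 0,"jaw": 25}
    - {"tx": 8,"ty": -1.5,"tz": 0.8,"rx": 0,"ry": 0,"rz": 0,"jaw": 25}
    - {"tx": 12,"ty": -1.5,"tz": 0.8,"rx": 0,"ry": 0,"rz": 0,"jaw": 25}
    - {"tx": 12,"ty": -1.5,"tz": 0.8,"rx": 0,"ry": 0,"rz": 0,"jaw": 25}

```text
time_s: 28.12
eef_pos: [0.571, -0.0392, 0.0273]
tcp_rot: [3.141, -0.051, 0.002]
contact_force: [0.7, -1.7, -0.1]
opening: 0.0304
```

```bash
python3 wl.py w19
```

```text
t [13.9 -2.2  0.3] r [ 0.0001 -0.0012 -0.0131] at [570.9 -39.2  27.2] phi -1.85 time 28.18 F [ 0.6 -2.2 -0.4] open 30.6 q6 1.51
cr [-82. -46.]
zmed 54.1
[[-56.  -60.9 -28.2  54.1]
 [-44.  -58.2 -28.1  54.1]
 [-32.  -56.1  86.   54.2]
 [-20.  -63.9 -27.8  54. ]
 [ -8.  -82.2 -28.   54.1]
 [  4.  -79.9 -27.7  54. ]]
slope+ [ -0.6045 -23.8153] tip x 7.620458318922954
[    0    25   213   160 19989] 0.0738 [650.3  37. ] [123.9  75.6] 83.8
[189 243  34  49 507] 0.0735 [573.7 -21.4] [23.1 13.8] 36.2
[282 243  33  51 501] 0.0734 [570.5 -60.2] [14.3 22.9] 87.1
[ 250   12   78  118 4823] 0.0537 [663.4 -58.9] [55.4 28.4] 10.0
[ 227   16   47  146 4278] 0.054 [655.1 -39.8] [70.2 19.8] 0.2
```

>>> jog_arm:
  plan:
    - {"tx": 4,"ty": 0,"tz": 0,"rx": 0,"ry": 0,"rz": 0,"jaw": 25}
    - {"tx": 8,"ty": 0,"tz": 0,"rx": 0,"ry": 0,"rz": 0,"jaw": 25}
    - {"tx": 8,"ty": 0,"tz": 0,"rx": 0,"ry": 0,"rz": 0,"jaw": 25}

```text
time_s: 28.55
eef_pos: [0.5789, -0.0394, 0.0272]
tcp_rot: [3.141, -0.051, 0.002]
contact_force: [1.1, -0.6, -2.2]
opening: 0.0303
```

```bash
python3 wl.py w20 | head -3
```

```text
t [ 5.9 -2.1  0.2] r [ 0.     -0.0012 -0.013 ] at [578.9 -39.4  27.2] phi -1.85 time 28.6 F [ 0.6 -1.7 -0.9] open 30.2 q6 1.51
cr [-73.9 -46. ]
zmed 54.1
```

>>> jog_arm:
  plan:
    - {"tx": 2,"ty": 0,"tz": 0,"rx": 0,"ry": 0,"rz": 0,"jaw": 25}
    - {"tx": 4,"ty": 0,"tz": 0,"rx": 0,"ry": 0,"rz": 0,"jaw": 25}
    - {"tx": 5,"ty": 0,"tz": 0,"rx": 0,"ry": 0,"rz": 0,"jaw": 25}
    - {"tx": 5,"ty": 0,"tz": 0,"rx": 0,"ry": 0,"rz": 0,"jaw": 25}

```text
time_s: 29.1
eef_pos: [0.5824, -0.0395, 0.0269]
tcp_rot: [-3.141, 0.05, 0.002]
contact_force: [-4.3, -1.5, 0.3]
opening: 0.0305
```

```bash
python3 wl.py w21 | head -3
```

```text
t [ 2.3 -2.1 -0.1] r [-0.0001  0.0014 -0.013 ] at [582.5 -39.5  26.9] phi -1.85 time 29.15 F [-4.6 -1.4  0.9] open 30.4 q6 1.51
cr [-70.4 -46. ]
zmed 53.9
```

>>> jog_arm:
  plan:
    - {"tx": -0.5,"ty": 0,"tz": 0,"rx": 0,"ry": 0,"rz": 0,"jaw": 60}
    - {"tx": -0.5,"ty": 0,"tz": 0,"rx": 0,"ry": 0,"rz": 0,"jaw": 60}
    - {"tx": -0.5,"ty": 0,"tz": 0,"rx": 0,"ry": 0,"rz": 0,"jaw": 60}
    - {"tx": -0.5,"ty": 0,"tz": -20,"rx": 0,"ry": 0,"rz": 0,"jaw": 60}
    - {"tx": -0.5,"ty": 0,"tz": -50,"rx": 0,"ry": 0,"rz": 0,"jaw": 60}
    - {"tx": -50,"ty": 0,"tz": -60,"rx": 0,"ry": 0,"rz": 0.0,"jaw": 0}
    - {"tx": -50,"ty": 0,"tz": -60,"rx": 0,"ry": 0,"rz": 0,"jaw": 0}
    - {"tx": -50,"ty": 0,"tz": -60,"rx": 0,"ry": 0,"rz": 0,"jaw": 0}
    - {"tx": -50,"ty": 0,"tz": -60,"rx": 0,"ry": 0,"rz": 0,"jaw": 0}
    - {"tx": -50,"ty": 0,"tz": -60,"rx": 0,"ry": 0,"rz": 0,"jaw": 0}

```text
time_s: 30.4
eef_pos: [0.5339, -0.0379, 0.087]
tcp_rot: [-3.141, 0.051, -0.0]
contact_force: [-0.8, -0.2, 0.1]
opening: -0.0001
```

```bash
python3 - <<'E'
from h import *
ci,im,P=wsnap("w22"); gocr(-108,-44,22,0)
rects(P,.046,.058,(.5,.72,-.1,-.02));rects(P,.066,.08,(.6,.72,-.1,.16))
E
```

```text
t [11.2 -1.6 64.9] r [-0.      0.0001 -0.0129] at [533.7 -37.9  86.9] phi -1.84 time 30.45 F [ 0.1 -0.6 -0.8] open 0.1 q6 1.51
cr [-119.2  -45.4]
[ 222    0   86  169 9259] 0.0541 [623.7 -48.1] [ 55.7 118.6] 86.8
[   46     0   179   112 11651] 0.0738 [655.   41.3] [129.4  75.6] 88.7
```

View pics/w22.png

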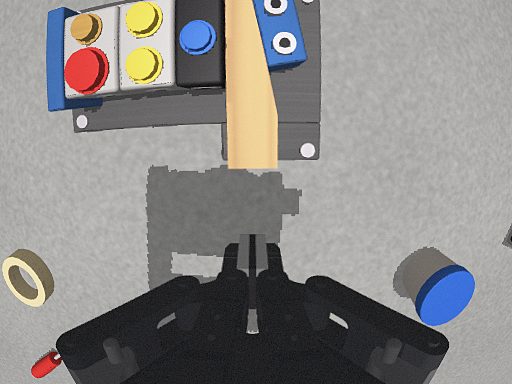

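>>> jog_arm:
  plan:
    - {"tx": 0,"ty": -1.5,"tz": 35,"rx": 0,"ry": 0,"rz": -0.013,"jaw": 0}
    - {"tx": 0,"ty": -1.5,"tz": 63,"rx": 0,"ry": 0,"rz": -0.013,"jaw": 0}
    - {"tx": 5,"ty": -1.5,"tz": 63,"rx": 0,"ry": 0,"rz": -0.013,"jaw": 0}
    - {"tx": 12,"ty": -1.5,"tz": 63,"rx": 0,"ry": 0,"rz": -0.013,"jaw": 0}
    - {"tx": 17,"ty": -1.5,"tz": 63,"rx": 0,"ry": 0,"rz": -0.013,"jaw": 0}
    - {"tx": 17,"ty": -1.5,"tz": 63,"rx": 0,"ry": 0,"rz": -0.013,"jaw": 0}

```text
time_s: 31.2
eef_pos: [0.5516, -0.0371, 0.0251]
tcp_rot: [3.141, -0.03, 0.003]
contact_force: [-1.0, -0.0, 0.6]
opening: 0.0002
```

```bash
python3 - <<'E'
from h import *
gocr(-100,-44,22,0)
E
```

```text
t [ 1.3 -0.2  3.1] r [ 0.0001 -0.0022 -0.    ] at [551.6 -37.1  25.1] phi -1.1 time 31.2 F [-1.  -0.   0.6] open 0.2 q6 1.5
cr [-101.3  -44.2]
```

>>> jog_arm:
  plan:
    - {"tx": 2,"ty": 0,"tz": 1,"rx": 0,"ry": 0,"rz": 0,"jaw": 0}
    - {"tx": 4,"ty": 0,"tz": 1,"rx": 0,"ry": 0,"rz": 0,"jaw": 0}
    - {"tx": 4,"ty": 0,"tz": 1,"rx": 0,"ry": 0,"rz": 0,"jaw": 0}

```text
time_s: 31.58
eef_pos: [0.5543, -0.037, 0.0231]
tcp_rot: [-3.141, 0.03, -0.0]
contact_force: [-0.5, -0.1, -0.4]
opening: 0.0003
```

```bash
python3 - <<'E'
from h import *
gocr(-100,-44,22,0)
E
```

```text
t [-1.4 -0.1  1.1] r [-0.     -0.     -0.0001] at [554.3 -37.   23.1] phi -1.1 time 31.57 F [-0.5 -0.1 -0.4] open 0.3 q6 1.5
cr [-98.6 -44.1]
```

>>> jog_arm:
  plan:
    - {"tx": 2,"ty": 0,"tz": 0,"rx": 0,"ry": 0,"rz": 0,"jaw": 0}
    - {"tx": 4,"ty": 0,"tz": 0,"rx": 0,"ry": 0,"rz": 0,"jaw": 0}
    - {"tx": 4,"ty": 0,"tz": 0,"rx": 0,"ry": 0,"rz": 0,"jaw": 0}

```text
time_s: 31.95
eef_pos: [0.5553, -0.0369, 0.0224]
tcp_rot: [-3.141, 0.03, 0.009]
contact_force: [-7.4, -0.3, 3.0]
opening: -0.0003
```

```bash
python3 - <<'E'
from h import *
gocr(-100,-44,22,0)
E
```

```text
t [-2.4  0.   0.4] r [-0.0003  0.006   0.0001] at [555.3 -36.9  22.4] phi -1.1 time 31.95 F [-7.4 -0.3  3. ] open -0.3 q6 1.5
cr [-97.6 -44. ]
```

>>> jog_arm:
  plan:
    - {"tx": 3,"ty": 0,"tz": 0,"rx": 0,"ry": 0,"rz": 0,"jaw": 0}
    - {"tx": 6,"ty": 0,"tz": 0,"rx": 0,"ry": 0,"rz": 0,"jaw": 0}
    - {"tx": 6,"ty": 0,"tz": 0,"rx": 0,"ry": 0,"rz": 0,"jaw": 0}
    - {"tx": 6,"ty": 0,"tz": 0,"rx": 0,"ry": 0,"rz": 0,"jaw": 0}

```text
time_s: 32.45
eef_pos: [0.5553, -0.0367, 0.0217]
tcp_rot: [-3.14, 0.03, 0.027]
contact_force: [-22.2, -0.2, 14.8]
opening: -0.0002
```

```bash
python3 - <<'E'
from h import *
gocr(-100,-44,22,0)
E
```

```text
t [-2.5  0.2 -0.2] r [-0.0008  0.0173  0.0002] at [555.3 -36.7  21.7] phi -1.09 time 32.45 F [-22.2  -0.2  14.8] open -0.2 q6 1.5
cr [-97.5 -43.8]
```

>>> jog_arm:
  plan:
    - {"tx": -8,"ty": 0,"tz": 0,"rx": 0,"ry": 0,"rz": 0,"jaw": 0}
    - {"tx": -14,"ty": 0,"tz": 0,"rx": 0,"ry": 0,"rz": 0,"jaw": 0}
    - {"tx": -14,"ty": 0,"tz": 0,"rx": 0,"ry": 0,"rz": 0,"jaw": 0}
    - {"tx": -4,"ty": 0,"tz": 0,"rx": 0,"ry": 0,"rz": 0,"jaw": 0}
    - {"tx": 0,"ty": 0,"tz": 0,"rx": 0,"ry": 0,"rz": 0,"jaw": 0}
    - {"tx": 2,"ty": 0,"tz": 0,"rx": 0,"ry": 0,"rz": 0,"jaw": 0}
    - {"tx": 2,"ty": 0,"tz": 0,"rx": 0,"ry": 0,"rz": 0,"jaw": 0}
    - {"tx": 2,"ty": 0,"tz": 0,"rx": 0,"ry": 0,"rz": 0,"jaw": 0}

```text
time_s: 33.45
eef_pos: [0.5555, -0.0367, 0.0215]
tcp_rot: [-3.14, 0.03, 0.035]
contact_force: [-29.6, -0.5, 21.3]
opening: -0.0001
```

```bash
python3 - <<'E'
from h import *
gocr(-100,-44,22,0)
E
```

```text
t [-2.6  0.3 -0.4] r [-0.001   0.0221  0.0003] at [555.5 -36.7  21.5] phi -1.08 time 33.45 F [-29.6  -0.5  21.3] open -0.1 q6 1.5
cr [-97.4 -43.7]
```

>>> jog_arm:
  plan:
    - {"tx": -8,"ty": 0,"tz": 0,"rx": 0,"ry": 0,"rz": 0,"jaw": 0}
    - {"tx": -20,"ty": 0,"tz": 0,"rx": 0,"ry": 0,"rz": 0,"jaw": 0}
    - {"tx": -6,"ty": 0,"tz": 0,"rx": 0,"ry": 0,"rz": 0,"jaw": 0}
    - {"tx": 1,"ty": 0,"tz": 0,"rx": 0,"ry": 0,"rz": 0,"jaw": 0}
    - {"tx": 1,"ty": 0,"tz": 0,"rx": 0,"ry": 0,"rz": 0,"jaw": 0}
    - {"tx": 1,"ty": 0,"tz": 0,"rx": 0,"ry": 0,"rz": 0,"jaw": 0}
    - {"tx": -10,"ty": 0,"tz": 0,"rx": 0,"ry": 0,"rz": 0,"jaw": 0}
    - {"tx": -40,"ty": 0,"tz": 0,"rx": 0,"ry": 0,"rz": 0,"jaw": 0}
    - {"tx": -60,"ty": 0,"tz": -60,"rx": 0,"ry": 0,"rz": 0,"jaw": 0}
    - {"tx": -70,"ty": 0,"tz": -120,"rx": 0,"ry": 0,"rz": 0,"jaw": 0}

```text
time_s: 34.7
eef_pos: [0.4966, -0.0359, 0.1442]
tcp_rot: [-3.141, 0.03, 0.001]
contact_force: [1.2, -1.5, -0.6]
opening: -0.0002
```

>>> jog_arm:
  plan:
    - {"tx": 0,"ty": 0,"tz": -60,"rx": 0,"ry": 0,"rz": 0,"jaw": 0}
    - {"tx": 60,"ty": 0,"tz": -110,"rx": 0,"ry": 0,"rz": 0,"jaw": 0}
    - {"tx": 60,"ty": 0,"tz": -110,"rx": 0,"ry": 0,"rz": 0,"jaw": 0}
    - {"tx": 60,"ty": 0,"tz": -110,"rx": 0,"ry": 0,"rz": 0,"jaw": 0}
    - {"tx": 60,"ty": 0,"tz": -110,"rx": 0,"ry": 0,"rz": 0,"jaw": 0}

```text
time_s: 35.33
eef_pos: [0.5547, -0.0369, 0.2513]
tcp_rot: [-3.141, 0.03, 0.006]
contact_force: [0.2, -0.3, -1.0]
opening: 0.0001
```

```bash
python3 - <<'E'
from h import *
ci,im,P=wsnap("w23"); gocr(-100,-44,22,0)
cv2.imwrite("pics/w23b.png",cv2.resize(im[:,:,::-1],None,fx=1.5,fy=1.5))
rects(P,.066,.08,(.6,.72,-.1,.16))
m=(P[...,2]>.046)&(P[...,2]<.060)&(P[...,0]>.5)&(P[...,0]<.72)&(P[...,1]>-.12)&(P[...,1]<.0)
C=np.array([w2cr(q) for q in P[m]*1000])
print("wedge butt x",np.percentile(C[:,0],.3),C[:,0].min())
for x0 in range(-86,10,8):
    q=C[abs(C[:,0]-x0)<4]; print(x0,q[:,1].min().round(1),q[:,1].max().round(1))
for z0 in (.0735,):
    m=(abs(P[...,2]-.0735)<.004)&(P[...,0]>.6)&(P[...,0]<.72)&(P[...,1]>-.1)&(P[...,1]<.12)
    C=np.array([w2cr(q) for q in P[m]*1000])
    for y0 in (-22,-12,-2,10,20,30,50,60,75): 
        q=C[abs(C[:,1]-y0)<3]; print("y",y0,q[:,0].min().round(1),q[:,0].max().round(1))
im,d=optics.get_image("top"); cv2.imwrite("pics/topf.png",cv2.resize(im[110:215,190:320,::-1],None,fx=6,fy=6,interpolation=cv2.INTER_CUBIC))
E
```

```text
t [ -0.8   0.  229.2] r [-0.0003  0.0037 -0.    ] at [554.5 -36.9 251.2] phi -1.1 time 35.38 F [-0.9 -0.9 -0.4] open 0.1 q6 1.5
cr [-98.3 -44. ]
[ 133   56  107   62 4190] 0.0738 [654.2  41.2] [128.4  75.6] 87.7
wedge butt x -85.24253369995549 -85.35782767566891
-86 -59.9 -28.9
-78 -60.0 -29.0
-70 -61.1 -29.0
-62 -61.0 -29.1
-54 -60.9 -27.9
-46 -60.9 -27.9
-38 -59.5 -28.0
-30 -57.1 -27.0
-22 -57.2 -28.0
-14 -81.4 -28.1
-6 -81.4 -28.1
2 -80.1 -28.2
y -22 -30.0 28.7
y -12 -29.9 29.1
y -2 -29.7 29.4
y 10 -29.5 29.6
y 20 -30.3 29.0
y 30 -30.0 29.3
y 50 -30.3 28.7
y 60 -29.9 29.4
y 75 -30.2 29.4
```

View pics/w23b.png

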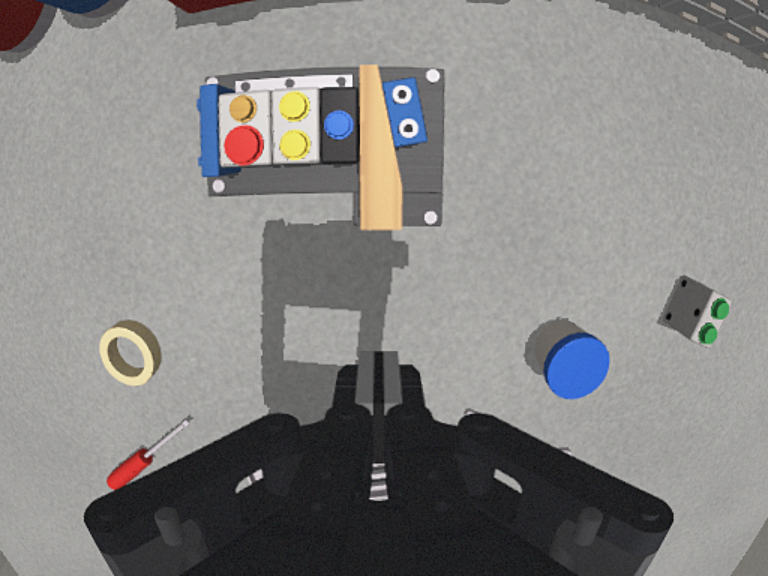

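View pics/topf.png

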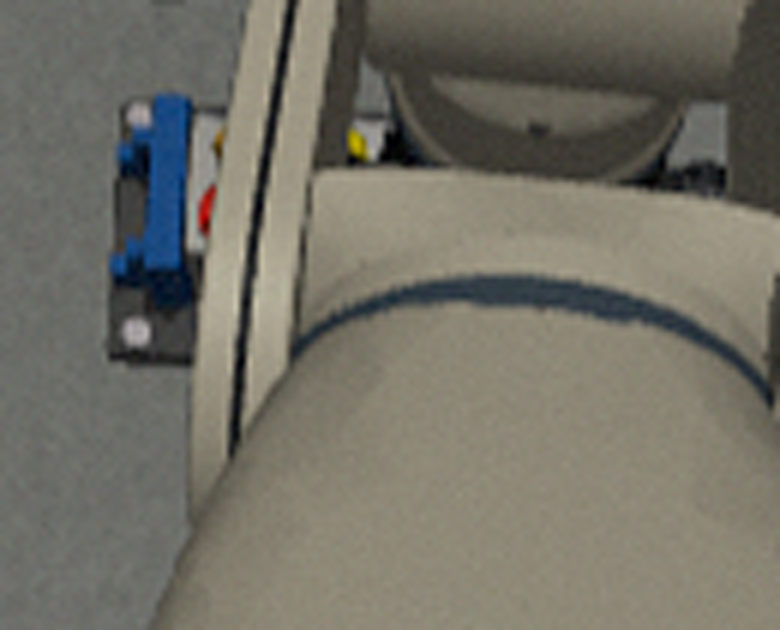

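```bash
python3 -c "
from cell import ctrl
print(ctrl.finish_job())"
```

```text
the job is handed in; nothing more can be done
None
```

The valve is built up and I handed the job in at about 35 s on the robot's clock. The inlet stands against the end stop, then the work section, then the end cover. Each was pressed home until force showed on the wrist. The wedge went in thin end first and got three pushes on its butt; two read 22 N and 30 N, the third was not read.

**Checks that agreed**
- **Stack:** from the back of the end stop to the end cover it measures 128.4 mm against 128 mm if tight, so there are no gaps. It is square to the cradle within what the camera can resolve.
- **Sections:** they sit about 0 to -0.5 mm in cradle x, roughly 4 mm off the fence.
- **Wedge:** it lies flat and square, with its origin at about x -67 mm (nominal -68). It did not move during the last pushes and stayed put once the gripper was clear.
- **Bystanders:** the arm touched none of them. In the last view the tub, tape roll and green-plugged section look undisturbed, but I did not measure them.

**Checks that were missing or slightly off**
- **Wedge side:** the camera put its straight side about 1 mm off nominal in y, which is within the 2 mm calibration error.
- **Clamping force:** the wedge's force on the cover cannot be measured directly. I inferred it from the pushes and the wedge not moving.
- **Top camera:** the last picture was blocked by the arm, so the final check rests on the wrist camera alone.

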